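Pry the retaining ring out of the valve housing

TASK

The filler's valve housing is to be opened: take the hook pick from its stand, work its toe into the pry pocket and under the ring's free end, and lift that end until the ring stands up on the two spring catches. Then put the pick back upright in its stand, draw the loosened ring out with the fingers and lay it flat in the steel parts tray. Feel your way: the pick must not bear on the housing with more than 15 N or on the ring with more than 18 N, and leave the beaker, label roll, jar and loose cap where they are.

Things in the scene. Friction and masses are not known exactly. Their poses are not given: they have to be found in the camera images.
- housing: Round aluminium valve housing, fixed: foot flange 124 mm across, 9 mm high; body 102 mm across, rim 40 mm above the desk; bore 78.6 mm across, 7 mm deep to a steel cover disc on which the ring lies. Origin: centre of the underside. Angles t are counted about its axis from its own -x, clockwise from above: a point at radius r is (-r cos t, r sin t).
- pocket (a point): On the floor of the pry pocket (27.5 mm above the desk, 5.5 mm below the ring's underside), at t = 7 deg, r = 35 mm of the housing; axes as the housing's. The pocket is a cut in the cover disc's edge from t = -14 to +50 deg, from r = 28 mm to the bore wall.
- stop_block (a point): Centre of the top of the stop block, 39.3 mm above the desk, which fills the ring's groove from t = -24.5 to -14 deg, r = 32.5 mm to the wall. The ring, pushed clockwise, turns until its other end meets it.
- catch_left (a point): Nose of a sprung brass catch (6 mm round) at t = +66 deg, just under rim height; its twin is at t = -66 deg. Each reaches 2 to 3 mm in over the ring. The ring, lifted, pushes the catch outward and up at 45 deg against a spring of 9 to 14 N; it snaps back under the ring, which then rests on it. A dark boss behind each stands 9 mm above the rim, r = 43 to 50 mm.
- ring: Rigid split ring of 5 mm round steel wire, centre line radius 36 mm, about 30 g. Origin: centre of the circle, in the wire's mid plane; z normal to it. With t counted in its own frame it runs from +26 deg (free end, over the pocket) round the back to -26 deg (other end, by the stop block); its ends are 5 mm cubes. It starts 0 to 4 deg counter-clockwise of the housing, top 2 mm below the rim.
- ring_end (a point): Centre of the 5 mm cube at the ring's free end (t = +30 deg, r = 36 mm in the ring's frame), in the ring's axes. When the ring stands on both catches, this end is 11 to 17 mm higher than at the start, the wire clear above the rim, while the ring's back is still on the disc. It may snap up by itself as the catches let go.
- pick_grip (a point): Centre of the hook pick's handle: black upright square bar 14 x 14 mm, 66 mm tall. Axes: z up along the handle, x the way the toe points. An oblong guard (36 x 22 mm) ends the handle, its underside 37 mm below this point. From it a 5 mm round steel shank goes down in line with the handle. 70 g.
- pick: The hook pick. Origin: on the shank's axis, 85 mm below the handle's centre; axes as the handle's. At the shank's foot a toe sticks out along x: a bar 4 mm high and wide, its end 9 mm from the shank's axis. The shank is clamped more or less far out each time: the toe's underside lies anywhere from 9 mm below to 9 mm above this origin, and the pose does not tell.
- stand_slot (a point): Fixed grey stand for the pick, a block 70 x 60 mm, 60 mm high. Point: centre of its top face, where the pick's shank axis belongs. A slot 12 mm wide (stand's x) and 20 mm long (stand's y, from -5.75 to +14.25 mm) goes right through. The pick hangs in it by its guard, which lies on the top face, toe towards the stand's +y.
- parts_tray: Square shallow steel tray, 150 x 150 mm, 22 mm high, wall and floor 3 mm thick, fixed to the desk. Origin: centre of the underside.
- beaker: Clear measuring beaker, 70 mm across, 90 mm tall, behind the housing; bystander. Origin: centre of its underside.
- label_roll: Roll of labels, 67 mm across, 45 mm high; bystander. Origin: centre of its underside.
- sample_jar: Small jar with a brown lid, 64 mm across, 94 mm tall; bystander. Origin: centre of its underside.
- cap_a: Loose white bottle cap, 31 mm across, 20 mm high, near the housing; bystander. Origin: centre of its underside.

How it is judged (in metres and radians):
On the way, in this order (a step that is already met when the one before it is completed fails the run):
1. the pick bears up under the ring's free end and raises it against the catches, the fingers not touching the ring (z of ring_end in the frame of housing above 0.037 m and contact force between pick and ring above 2 N and contact force between the fingers and ring below 0.1 N), for 0.05 s.
2. the ring's free end stands clear above the rim, before the fingers touch the ring (z of ring_end in the frame of housing above 0.0445 m and contact force between the fingers and ring below 0.1 N), for 0.2 s.
At the end, for the whole second after the job is handed in: The ring lies flat (within 7 deg) and at rest on the floor of the parts tray, and the pick hangs upright (within 6 deg) in the slot of its stand with its guard on the top face (handle centre 37 mm above the top, within 5 mm; within 16 mm of the slot point sideways), all released (x of ring in the frame of parts_tray between -0.045 and 0.045 m and y of ring in the frame of parts_tray between -0.045 and 0.045 m and height (world z) of ring below 0.01 m and angle between ring's own z axis and vertical below 0.12 rad and linear speed of each of ring, pick below 0.02 m/s and z of pick_grip in the frame of stand_slot between 0.03 and 0.042 m and horizontal distance between pick_grip and stand_slot below 0.016 m and angle between pick_grip's own z axis and vertical below 0.1 rad); the robot touches nothing.
It fails at once if the pick bears on the housing with more than 15 N (contact force between pick and housing above 15 N).
It fails at once if the pick bears on the ring with more than 18 N (contact force between pick and ring above 18 N).
It fails at once if the beaker, label roll, jar or loose cap is moved by more than 15 mm (distance of any of beaker, label_roll, sample_jar, cap_a from where it was at the start of the episode above 0.015 m).
It also fails if it takes over 70 s, if anything falls off the work surface, if the arm or the gripper's body presses on something with over 40 N, if the wrist force passes 120 N, or if a joint passes its speed limit or range.

ROBOT

A 6-joint arm with a two-finger parallel gripper is mounted at the origin on a cart in front of the work surface, level with it; the furniture and walls round the work are solid. World frame = base frame: x ahead of the robot, y to its left, z up, the work surface at z = 0. Lengths are in m, angles in degrees, forces in N, time in s.
With the tool pointing down it reaches from about 0.4 to 0.825 m from the base axis. Payload 7 kg.
Tool frame: the origin (TCP) lies on the centre line of the jaws, within the pads' length; the fingertips stand 22 mm ahead of it and the grasp point (between the pads) lies 3 mm ahead of it; z points along the fingers, y is the line along which they close (so a half turn about z gives the same grasp; the last joint's range is limited). The gripper opens to 88 mm and grips with 3 to 60 N. Pads are 19 mm wide; open, the fingers measure 130 mm over their backs; the gripper's body (78 mm by 193 mm) begins 47 mm behind the grasp point.
Start: joints at [87.955, 20.546, 0.682, 0, -70.136, -16.507], TCP at [0.215, 0.64, 0.249] pointing down, gripper open.
Joint ranges: [-176.03, 176.03], [-82.01, 121.73], [-58.28, 71.71], [-173.87, 95.51], [-174.79, -0.11], [-173.66, 173.66]. Speed limits (degrees/s): [136.94, 136.94, 172.46, 180, 180, 180].

INTERFACE

Orientations are given as [roll, pitch, yaw] about the fixed x, y, z axes, in that order (R = Rz(yaw) Ry(pitch) Rx(roll)).
In Python, from plant import get_state, cams, r gives the robot as it stands.
- The arm moves only by the tool apply_moves, never from a script. Its argument "targets" is a list of rows, each an object with "dp": the shift along the world's x, y, z in m, a list of three; "yaw": the turn about the world's z in degrees. In form: [{"dp": [x, y, z], "yaw": yaw}, ...]. A call has 1 to 20 rows; each row is the pose to reach, as a shift and turn from the pose commanded when the call began; what a row does not reach only later rows make up. A row lasts 1/12 s, in which the tool goes at most 41.7 mm and 7.16 degrees, less where a joint would pass 70% of its speed; a pose out of reach is approached as far as the arm can. A call with a gripper value outside its range is refused whole. "grip" is the gripper command: -1 is fully open, 1 is shut, values between are in proportion, set as the call begins (left out, the last holds). The fingers move at their own pace and stop on an object; "squeeze" is the grip in N (left out, the last holds). Time passes only in rows, so rows that repeat a pose let the fingers close. It gives the time, the measured TCP pose, the force, the opening and the grip force at its end, in the units of the state.
- get_state(): the state, without advancing time (a new reading comes with each control period).
- cams.capture(name): name is "side" or "top"; returns a dict with "image" (384x512x3 uint8, red, green, blue), "range_z" (384x512 float32, m along the optical axis (not along the pixel's ray), 0 where there is no reading), "fx", "fy", "cx", "cy" (pixels), "k1" (the pictures are not rectified: a ray, as slopes to the right and down, at radius r is drawn at 1 + k1 r^2 times it, then the intrinsics apply), "R" (3x3) and "t" (3): a world point X has camera coordinates R X + t. Camera axes: x right, y down, z forward; pixel columns grow to the right and rows downward; lengths in m; the calibration is good to about 2 mm. A picture is of the moment at which its call begins.
- r.close_job(): hands the job in; it is judged then, once.
The state is a dict: "time_s": time; "joints": joint angles; "qd": joint speeds; "joint_torque": joint torques, N m; "tcp_pos": TCP position; "eef_rot": TCP orientation; "contact_force": force on the tool from outside, world axes, zero at the start; "moment": the same for the moment, N m; "gripper_width": finger opening in m; "gripper_force": force on a finger pad.
Only numpy, scipy, OpenCV 4.12 (cv2) and the standard library are available. Lean on these libraries where they do the work, as an engineer would, in place of code of your own. Each camera call takes 0.05 s, during which the arm holds its last target. There are 200 camera calls.

## Working session

There is one attempt and no reset: what is moved stays moved. The work goes in short steps, Python scripts to look and compute and a tool call to move; the robot and the scene stay as the last step left them, time stands still between calls to the robot, and variables do not carry over. Pictures are saved under pics/ and viewed, at most 10 in all, crops included, and the job is handed in when it is done.

Besides the shell and the picture viewer there is one more tool, called after "Emit:" as name([rows], argument=value, ...), one row to a line, values as JSON. apply_moves: Moves the arm, as the interface text tells. Its arguments: {"type":"object","properties":{"targets":{"type":"array","items":{"type":"object","properties":{"dp":{"type":"array","items":{"type":"number"}},"yaw":{"type":"number"}}}},"grip":{"type":"number"},"squeeze":{"type":"number"}},"required":["targets"]}

```bash
mkdir -p pics; ls
cat > h.py <<'E'
import numpy as np, cv2, pickle
def cap(n):
    from plant import cams
    d=cams.capture(n); pickle.dump(d,open(n+'.pkl','wb')); return d
def load(n): return pickle.load(open(n+'.pkl','rb'))
def ray(d,u,v):
    x=(np.asarray(u,float)-d['cx'])/d['fx']; y=(np.asarray(v,float)-d['cy'])/d['fy']
    a,b=x.copy(),y.copy()
    for _ in range(20):
        s=1+d['k1']*(a*a+b*b); a,b=x/s,y/s
    return np.stack([a,b,np.ones_like(a)],-1)
def atz(d,u,v,z):  # intersect with world plane z
    R=np.array(d['R']);t=np.array(d['t']); c=-R.T@t; w=ray(d,u,v)@R
    return c+w*((z-c[2])/w[...,2])[...,None]
def cloud(d):
    v,u=np.mgrid[:384,:512]; R=np.array(d['R']);t=np.array(d['t'])
    P=ray(d,u,v)*d['range_z'][...,None]
    return (P-t)@R
def proj(d,X):
    p=np.asarray(X)@np.array(d['R']).T+np.array(d['t']); a=p[...,:2]/p[...,2:]
    s=1+d['k1']*(a**2).sum(-1,keepdims=True)
    return a*s*[d['fx'],d['fy']]+[d['cx'],d['cy']]
def save(d,name,box=None,k=1):
    im=d['image'][...,::-1]
    if box: u0,v0,u1,v1=box; im=im[v0:v1,u0:u1]
    cv2.imwrite('pics/'+name,cv2.resize(im,None,fx=k,fy=k,interpolation=cv2.INTER_CUBIC))
E
python3 - <<'E'
from h import *
from plant import get_state
print(get_state())
a=cap('top');b=cap('side')
for d in(a,b): print({k:d[k] for k in('fx','cx','cy','k1')},-np.array(d['R']).T@d['t'])
im=np.vstack([a['image'],b['image']])
cv2.imwrite('pics/a.png',cv2.resize(a['image'][...,::-1],(800,600)))
cv2.imwrite('pics/b.png',cv2.resize(b['image'][...,::-1],(800,600)))
E
```

```text
pics
{'time_s': 0.0, 'joints': array([ 8.79558647e+01,  2.05905152e+01,  6.33009054e-01, -1.98523459e-02,
       -7.01362626e+01, -1.65069295e+01]), 'qd': array([-0.02970259, -0.03158228, -0.02076681, -0.13950039,  0.02481153,
        0.11313204]), 'joint_torque': array([-3.04603818e-04, -5.82714272e+01,  2.93052453e+01,  6.99722573e+00,
        6.85457155e-03, -1.72159080e-04]), 'tcp_pos': array([0.21463035, 0.63947954, 0.24762808]), 'eef_rot': array([ 1.79904793e+02, -8.75186346e-03, -1.85578183e+01]), 'contact_force': array([-0.02174366, -0.71336135, -0.74144242]), 'moment': array([ 0.00186682,  0.00119826, -0.00125627]), 'gripper_force': 0.0, 'gripper_width': 0.08787364256088462}
{'fx': 405.72498377178795, 'cx': 252.4024687074318, 'cy': 190.32642202177314, 'k1': 0.04041312087766823} [ 0.42785978 -0.06129666  0.92792501]
{'fx': 358.1153723887495, 'cx': 258.5933153977368, 'cy': 191.3465756655509, 'k1': -0.02306076085110166} [ 0.18648695 -0.67614812  0.61320026]
```

View pics/a.png

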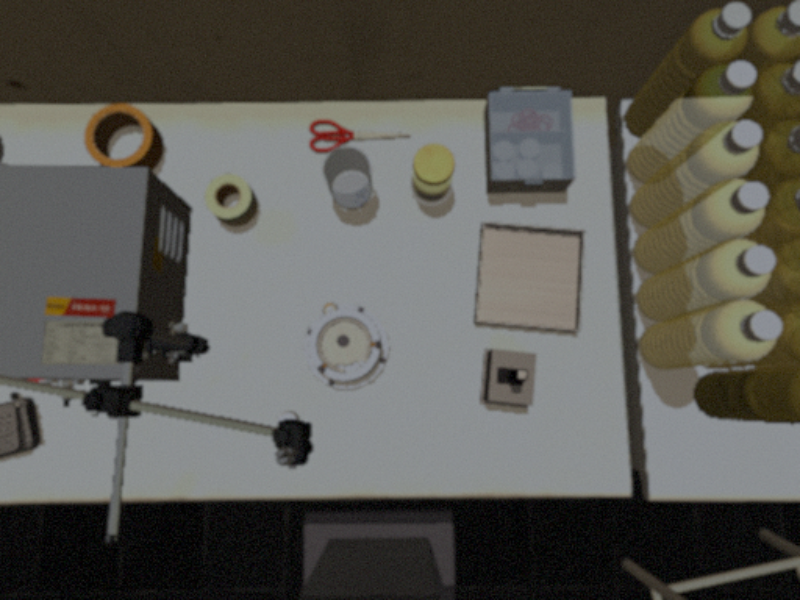

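View pics/b.png

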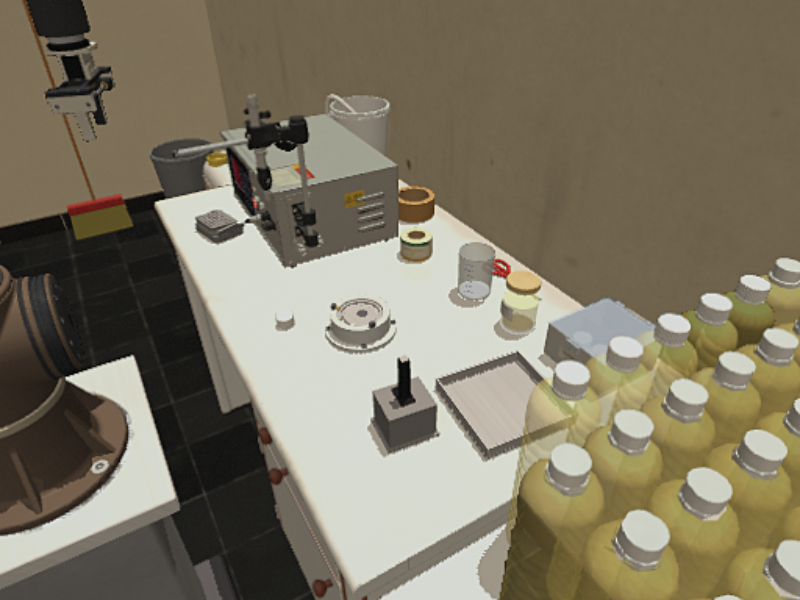

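Run:
```python
from h import *
a=load('top');b=load('side')
def crop(d,u,v,w):
    h=w*3//4; c=d['image'][v-h//2:v-h//2+h,u-w//2:u-w//2+w,::-1]
    return cv2.resize(c,(400,300),interpolation=cv2.INTER_CUBIC)
im=np.vstack([np.hstack([crop(a,221,221,80),crop(a,326,241,60)]),np.hstack([crop(b,230,205,60),crop(b,258,255,100)])])
cv2.imwrite('pics/c.png',cv2.convertScaleAbs(im,alpha=1.3))
C=cloud(a)
def p(u,v): print((u,v),C[v,u].round(3))
for u,v in [(221,221),(326,241),(330,240),(338,180),(185,280),(130,268),(100,210),(80,215),(60,250),(70,300)]: p(u,v)
# tray corners at z=.022
for u,v in [(308,144),(372,148),(370,212),(304,207)]: print(atz(a,u,v,.022).round(4))
D=cloud(b)
m=(D[...,2]>.08)&(D[...,0]<.75)&(D[...,0]>.2)&(D[...,1]>-.4)&(D[...,1]<.6)
q=D[m]; 
for y in np.arange(-.3,.6,.05):
    s=q[(q[:,1]>=y)&(q[:,1]<y+.05)]
    if len(s): print(round(y,2),len(s),s.min(0).round(3),s.max(0).round(3))
```

```text
(221, 221) [0.504 0.018 0.033]
(326, 241) [ 0.456 -0.203  0.08 ]
(330, 240) [ 0.457 -0.203  0.13 ]
(338, 180) [ 0.599 -0.249  0.002]
(185, 280) [0.398 0.032 0.393]
(130, 268) [0.412 0.119 0.345]
(100, 210) [0.521 0.254 0.116]
(80, 215) [0.491 0.204 0.321]
(60, 250) [0.439 0.222 0.338]
(70, 300) [0.336 0.354 0.   ]
[ 0.6798 -0.18    0.022 ]
[ 0.6683 -0.3251  0.022 ]
[ 0.5217 -0.3128  0.022 ]
[ 0.5343 -0.1667  0.022 ]
-0.25 180 [ 0.45  -0.219  0.08 ] [ 0.465 -0.203  0.133]
-0.15 136 [ 0.721 -0.138  0.08 ] [ 0.749 -0.101  0.095]
-0.1 35 [ 0.723 -0.099  0.083] [ 0.75  -0.082  0.095]
-0.05 44 [ 0.713 -0.023  0.08 ] [ 0.749 -0.     0.09 ]
-0.0 714 [0.371 0.    0.08 ] [0.748 0.048 0.416]
0.15 232 [0.414 0.192 0.08 ] [0.514 0.2   0.322]
0.2 959 [0.299 0.2   0.08 ] [0.716 0.25  0.346]
0.25 2409 [0.443 0.25  0.08 ] [0.719 0.3   0.179]
0.3 528 [0.443 0.3   0.092] [0.72 0.35 0.18]
0.35 480 [0.453 0.35  0.084] [0.722 0.4   0.27 ]
0.4 516 [0.458 0.4   0.081] [0.723 0.45  0.197]
0.45 342 [0.461 0.45  0.083] [0.725 0.5   0.194]
0.5 343 [0.2   0.5   0.084] [0.728 0.55  0.335]
0.55 707 [0.2   0.55  0.081] [0.75  0.6   0.478]
```

View pics/c.png

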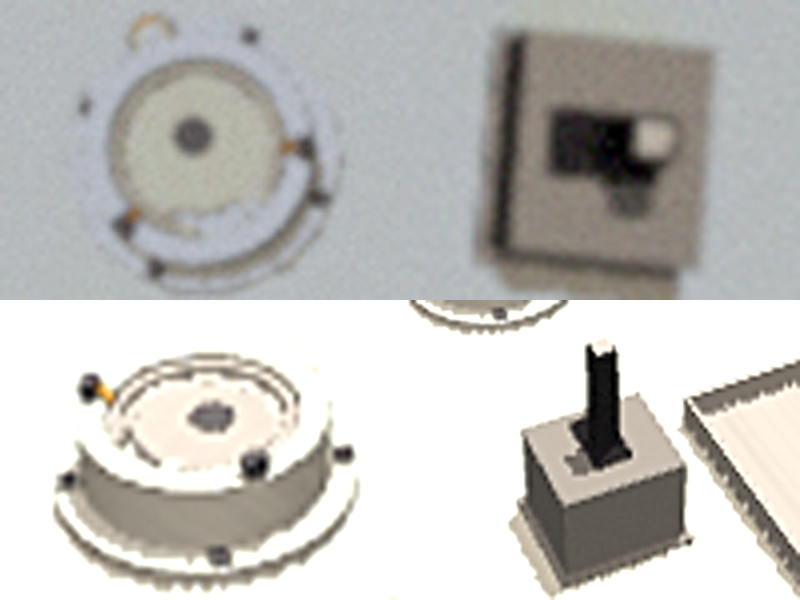

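```bash
cat > m.py <<'E'
from h import *
from scipy.optimize import least_squares
a=load('top');b=load('side')
A=cloud(a).reshape(-1,3);B=cloud(b).reshape(-1,3)
def sel(P,c,w,z0,z1): return P[(abs(P[:,:2]-c)<w).all(1)&(P[:,2]>z0)&(P[:,2]<z1)]
for n,P in(('top',A),('side',B)):
    c0=np.array([.5,.018])
    rim=sel(P,c0,.08,.0375,.0425)
    f=lambda p: np.clip(np.maximum(.0393-(r:=np.hypot(*(rim[:,:2]-p).T)),0)+np.maximum(r-.051,0),0,.01)
    s=least_squares(f,c0,loss='soft_l1',f_scale=.001); c=s.x
    print(n,'rim',len(rim),c.round(4),'z',np.median(rim[:,2]).round(4))
    bo=sel(P,c,.065,.0445,.06); 
    for k in (bo[bo[:,1]>c[1]],bo[bo[:,1]<=c[1]]):
        if len(k): d=k.mean(0)[:2]-c; print(' boss',len(k),k.mean(0).round(4),np.hypot(*d).round(4),np.degrees(np.arctan2(d[1],d[0])).round(1))
    st=sel(P,[.456,-.203],.06,.055,.066)
    (x,y),wh,ang=cv2.minAreaRect(st[:,:2].astype(np.float32)*1000); print(' stand',len(st),x,y,wh,ang,np.median(st[:,2]))
    hd=sel(P,[.456,-.203],.05,.122,.14); print(' handle top',len(hd),hd.mean(0).round(4),hd.min(0).round(4),hd.max(0).round(4))
# obstacles hanging
for n,P in(('top',A),('side',B)):
    o=P[(P[:,0]>.25)&(P[:,0]<.6)&(P[:,1]>-.1)&(P[:,1]<.26)&(P[:,2]>.2)&(P[:,2]<.7)]
    for y in np.arange(-.1,.26,.03):
        s=o[(o[:,1]>=y)&(o[:,1]<y+.03)]
        if len(s)>3: print(n,round(y,2),len(s),s.min(0).round(3),s.max(0).round(3))
cp=sel(B,[.36,.1],.15,.012,.03); cp=cp[cp[:,0]<.44]; print('cap',len(cp),np.median(cp,0) if len(cp) else '')
# boss px in top by eye
R=atz(a,242.4,220.4,.049);L=atz(a,206,236.2,.049);print('boss eye',R,L,np.linalg.norm(R-L))
E
python3 m.py
```

```text
top rim 654 [0.5045 0.0201] z 0.0397
 boss 21 [0.4747 0.0502 0.0476] 0.0424 134.6
 boss 20 [ 0.5035 -0.0262  0.0478] 0.0462 -91.2
 stand 845 457.5866394042969 -209.7241668701172 (60.410736083984375, 69.67325592041016) 83.37469482421875 0.06018924378764754
 handle top 55 [ 0.4574 -0.2088  0.1305] [ 0.4507 -0.2166  0.1227] [ 0.4644 -0.2026  0.1357]
side rim 314 [0.5055 0.0194] z 0.0392
 boss 9 [0.4713 0.0497 0.0477] 0.0456 138.4
 boss 10 [ 0.5043 -0.0275  0.0471] 0.0469 -91.5
 stand 647 457.39691162109375 -210.08030700683594 (63.47140121459961, 70.597412109375) 83.84981536865234 0.05952415106944882
 handle top 53 [ 0.456  -0.2125  0.1285] [ 0.4501 -0.2184  0.122 ] [ 0.4645 -0.2046  0.1335]
top -0.01 12 [0.397 0.019 0.359] [0.408 0.02  0.366]
top 0.02 658 [0.371 0.02  0.291] [0.412 0.049 0.417]
top 0.05 133 [0.397 0.05  0.349] [0.411 0.08  0.365]
top 0.08 138 [0.403 0.081 0.341] [0.415 0.11  0.356]
top 0.11 128 [0.408 0.111 0.334] [0.421 0.14  0.348]
top 0.14 124 [0.414 0.14  0.324] [0.427 0.17  0.34 ]
top 0.17 534 [0.415 0.17  0.281] [0.514 0.2   0.332]
top 0.2 1684 [0.297 0.2   0.202] [0.516 0.23  0.348]
top 0.23 108 [0.416 0.23  0.293] [0.512 0.26  0.342]
side -0.01 10 [0.386 0.018 0.357] [0.406 0.02  0.366]
side 0.02 665 [0.371 0.02  0.273] [0.409 0.045 0.416]
side 0.17 147 [0.414 0.192 0.204] [0.514 0.2   0.322]
side 0.2 485 [0.299 0.2   0.201] [0.518 0.228 0.346]
cap 87 [0.39701736 0.0975544  0.01935916]
boss eye [ 0.50321499 -0.02936507  0.049     ] [0.46992893 0.04927871 0.049     ] 0.08539793179045664
```

Emit:
apply_moves([
  {"dp":[0,0,0.04],"yaw":0},
  {"dp":[0,0,0.08],"yaw":0},
  {"dp":[0,0,0.12],"yaw":0},
  {"dp":[0,0,0.16],"yaw":0},
  {"dp":[0,0,0.2],"yaw":0},
  {"dp":[0,0,0.24],"yaw":0},
  {"dp":[0,0,0.27],"yaw":0},
  {"dp":[0,0,0.27],"yaw":0},
], grip=-1)

```text
time_s: 0.77
tcp_pos: [0.2157, 0.6401, 0.5258]
eef_rot: [-179.5, 0.0, -18.6]
contact_force: [0.0, -0.5, 0.5]
gripper_width: 0.0875
gripper_force: 0.0
```

```bash
cat > log.py <<'E'
from plant import get_state
import json
s=get_state(); f=open('log.txt','a'); f.write(json.dumps([list(s['joints']),list(s['tcp_pos']),list(s['eef_rot'])])+'\n')
print(s['time_s'],s['joints'].round(2),s['tcp_pos'].round(4),s['eef_rot'].round(2),s['contact_force'].round(2))
E
python3 log.py
```

```text
0.7667 [  87.95   18.88   33.03    0.14 -103.62  -16.51] [0.2157 0.6401 0.5258] [-1.7945e+02  2.0000e-02 -1.8590e+01] [ 0.04 -0.5   0.5 ]
```

Emit:
apply_moves([
  {"dp":[0.028,-0.028,0],"yaw":2},
  {"dp":[0.056,-0.056,0],"yaw":4},
  {"dp":[0.084,-0.084,0],"yaw":6},
  {"dp":[0.112,-0.112,0],"yaw":8},
  {"dp":[0.14,-0.14,0],"yaw":10},
  {"dp":[0.168,-0.168,0],"yaw":12},
  {"dp":[0.196,-0.196,0],"yaw":12.2},
  {"dp":[0.224,-0.224,0],"yaw":12.2},
  {"dp":[0.252,-0.252,0],"yaw":12.2},
  {"dp":[0.275,-0.285,0],"yaw":12.2},
  {"dp":[0.285,-0.325,0],"yaw":12.2},
  {"dp":[0.285,-0.365,0],"yaw":12.2},
  {"dp":[0.285,-0.405,0],"yaw":12.2},
  {"dp":[0.285,-0.445,0],"yaw":12.2},
  {"dp":[0.285,-0.485,0],"yaw":12.2},
  {"dp":[0.28,-0.525,0],"yaw":12.2},
  {"dp":[0.275,-0.565,0],"yaw":12.2},
  {"dp":[0.27,-0.605,0],"yaw":12.2},
  {"dp":[0.265,-0.645,0],"yaw":12.2},
  {"dp":[0.26,-0.685,0],"yaw":12.2},
])

```text
time_s: 2.43
tcp_pos: [0.4738, -0.0469, 0.5185]
eef_rot: [-180.0, -0.0, -6.3]
contact_force: [1.6, -0.0, 0.9]
gripper_width: 0.0879
gripper_force: 0.0
```

```bash
python3 log.py
```

```text
2.4333 [ 1.810e+01 -2.080e+00  7.170e+00 -1.000e-02 -9.925e+01  6.557e+01] [ 0.4738 -0.0469  0.5185] [-179.99   -0.     -6.33] [ 1.63 -0.02  0.92]
```

Emit:
apply_moves([
  {"dp":[-0.004,-0.04,0],"yaw":0},
  {"dp":[-0.008,-0.08,0],"yaw":0},
  {"dp":[-0.012,-0.12,0],"yaw":0},
  {"dp":[-0.016,-0.155,0],"yaw":0},
  {"dp":[-0.0165,-0.163,-0.03],"yaw":0},
  {"dp":[-0.0165,-0.163,-0.07],"yaw":0},
  {"dp":[-0.0165,-0.163,-0.11],"yaw":0},
  {"dp":[-0.0165,-0.163,-0.15],"yaw":0},
  {"dp":[-0.0165,-0.163,-0.19],"yaw":0},
  {"dp":[-0.0165,-0.163,-0.23],"yaw":0},
  {"dp":[-0.0165,-0.163,-0.27],"yaw":0},
  {"dp":[-0.0165,-0.163,-0.31],"yaw":0},
  {"dp":[-0.0165,-0.163,-0.33],"yaw":0},
  {"dp":[-0.0165,-0.163,-0.33],"yaw":0},
])

```text
time_s: 3.6
tcp_pos: [0.4548, -0.2075, 0.1835]
eef_rot: [-180.0, 0.5, -6.4]
contact_force: [-0.6, 0.8, -0.1]
gripper_width: 0.0878
gripper_force: 0.0
```

```bash
python3 log.py
python3 - <<'E'
from h import *
d=cap('side'); t=cap('top')
cv2.imwrite('pics/d.png',np.hstack([cv2.resize(d['image'][...,::-1],(400,300)),cv2.resize(t['image'][...,::-1],(400,300))]))
E
```

```text
3.6 [ -2.02   7.49 -25.95  -0.09 -57.09  85.67] [ 0.4548 -0.2075  0.1835] [-179.96    0.53   -6.41] [-0.55  0.83 -0.11]
```

View pics/d.png

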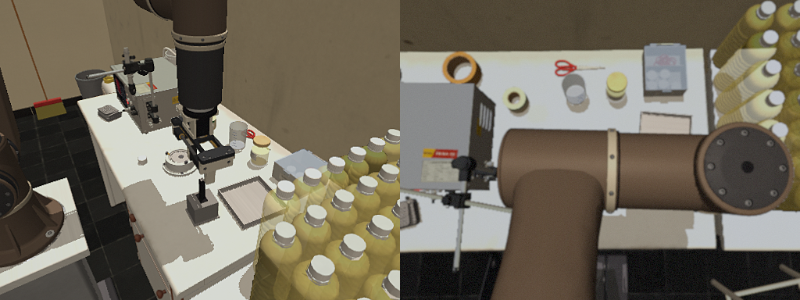

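Run:
```python
from h import *
c=np.array([.4548,-.2075])
for n in('side','top'):
    P=cloud(load(n)).reshape(-1,3)
    for z in np.arange(.14,.8,.03):
        s=P[(P[:,2]>=z)&(P[:,2]<z+.03)&(abs(P[:,0]-c[0])<.3)&(abs(P[:,1]-c[1])<.25)&(P[:,1]<-.0)]
        if len(s)>5: print(n,z.round(2),len(s),(s[:,:2].min(0)-c).round(3),(s[:,:2].max(0)-c).round(3))
h=proj(load('side'),np.array([.3984,.032,.35])); print(h)
```

```text
side 0.14 159 [-0.017 -0.234] [0.025 0.058]
side 0.17 519 [-0.018 -0.25 ] [0.297 0.062]
side 0.2 1005 [-0.047 -0.25 ] [0.3   0.085]
side 0.23 3697 [-0.049 -0.25 ] [0.3   0.099]
side 0.26 2892 [-0.048 -0.245] [0.268 0.098]
side 0.29 412 [-0.038 -0.021] [0.037 0.049]
side 0.32 651 [-0.039 -0.038] [0.038 0.052]
side 0.35 842 [-0.044 -0.048] [0.036 0.018]
side 0.38 1081 [-0.045 -0.047] [0.039 0.019]
side 0.41 1184 [-0.044 -0.048] [0.041 0.022]
side 0.44 1279 [-0.045 -0.049] [0.04  0.017]
side 0.47 1592 [-0.048 -0.053] [0.05  0.204]
side 0.5 2259 [-0.046 -0.051] [0.042 0.206]
side 0.53 1260 [-0.046 -0.05 ] [0.039 0.14 ]
top 0.14 482 [ 0.153 -0.229] [ 0.3   -0.193]
top 0.17 572 [ 0.153 -0.228] [ 0.3   -0.193]
top 0.2 962 [ 0.137 -0.25 ] [ 0.3   -0.192]
top 0.23 1788 [ 0.098 -0.25 ] [ 0.3   -0.195]
top 0.26 904 [ 0.1   -0.244] [ 0.27  -0.211]
top 0.47 65 [-0.046 -0.007] [-0.042  0.023]
top 0.5 12 [-0.043  0.006] [-0.041  0.015]
top 0.53 646 [-0.043  0.005] [0.058 0.207]
top 0.56 13907 [-0.057  0.007] [0.057 0.207]
top 0.59 18283 [-0.116 -0.048] [0.053 0.207]
top 0.62 5437 [-0.112  0.14 ] [-0.028  0.207]
top 0.65 4772 [-0.107  0.154] [-0.066  0.207]
[172.41807903  92.21764728]
```

```bash
cat > boom.py <<'E'
from h import *
c=np.array([.4548,-.2075,.1835])
P=np.vstack([cloud(load(n)).reshape(-1,3) for n in('side','top')])
Q=P-c
Q=Q[(abs(Q[:,0])<.3)&(Q[:,1]>-.3)&(Q[:,1]<.35)&(P[:,2]>.30)&(P[:,0]<.62)]
Q=Q[~((Q[:,1]>.2)&(Q[:,2]<.24))]
lat=Q[(Q[:,1]>.06)&(Q[:,1]<.2)]; print('lat min z rel',np.percentile(lat[:,2],[0,1,5]).round(3), Q[:,:].min(0),Q.max(0))
g=lambda *a: np.stack(np.meshgrid(*a),-1).reshape(-1,3)
H=g(np.linspace(.371,.412,9),np.linspace(.018,.049,7),np.linspace(.273,.417,25))
s=np.linspace(0,1,40); rod=np.stack([.403+.02*s,.05+.15*s,.357-.035*s],-1)
from scipy.spatial import cKDTree
for nm,O in(('head',H),('rod',rod)):
  for x,y,z in [(.471,.009,.111),(.471,.009,.131),(.471,.009,.15),(.471,.009,.2)]:
    th=np.radians(np.degrees(np.arctan2(y,x))+np.degrees(np.arcsin(.192/np.hypot(x,y)))+2)
    R=np.array([[np.cos(th),-np.sin(th),0],[np.sin(th),np.cos(th),0],[0,0,1]])
    T=Q@R.T+[x,y,z]; d,i=cKDTree(T).query(O); k=d.argmin(); print(nm,z,d.min().round(3),O[k].round(3),T[i[k]].round(3),Q[i[k]].round(3))
E
python3 boom.py
```

```text
lat min z rel [0.304 0.334 0.381] [-0.11607873 -0.05319809  0.11651133] [0.05939953 0.25953591 0.74442501]
head 0.111 0.013 [0.412 0.018 0.417] [0.424 0.016 0.42 ] [-0.039  0.028  0.309]
head 0.131 0.009 [0.412 0.039 0.273] [0.421 0.037 0.274] [-0.032  0.048  0.143]
head 0.15 0.008 [0.412 0.039 0.285] [0.42  0.038 0.286] [-0.032  0.049  0.136]
head 0.2 0.009 [0.412 0.039 0.339] [0.42  0.037 0.339] [-0.033  0.048  0.139]
rod 0.111 0.046 [0.403 0.05  0.357] [0.427 0.011 0.358] [-0.038  0.022  0.247]
rod 0.131 0.049 [0.403 0.05  0.357] [0.427 0.008 0.351] [-0.04   0.019  0.22 ]
rod 0.15 0.05 [0.403 0.05  0.357] [0.427 0.008 0.37 ] [-0.04   0.019  0.22 ]
rod 0.2 0.025 [0.403 0.05  0.357] [0.422 0.041 0.344] [-0.029  0.051  0.144]
```

Emit:
apply_moves([
  {"dp":[0,-0.001,-0.02],"yaw":0},
  {"dp":[0,-0.002,-0.045],"yaw":0},
  {"dp":[0,-0.002,-0.065],"yaw":0},
  {"dp":[0,-0.002,-0.072],"yaw":0},
  {"dp":[0,-0.002,-0.072],"yaw":0},
  {"dp":[0,-0.002,-0.072],"yaw":0},
  {"dp":[0,-0.002,-0.072],"yaw":0},
])

```text
time_s: 4.28
tcp_pos: [0.4597, -0.2103, 0.1185]
eef_rot: [180.0, -0.2, -6.3]
contact_force: [0.4, 0.3, 0.3]
gripper_width: 0.0878
gripper_force: 0.0
```

```bash
python3 log.py
```

```text
4.2833 [-2.270e+00  1.194e+01 -3.052e+01  3.000e-02 -4.737e+01  8.592e+01] [ 0.4597 -0.2103  0.1185] [ 1.7999e+02 -1.7000e-01 -6.3300e+00] [0.38 0.26 0.3 ]
```

Emit:
apply_moves([
  {"dp":[-0.001,0,-0.001],"yaw":0},
  {"dp":[-0.001,0,-0.001],"yaw":0},
  {"dp":[-0.001,0,-0.001],"yaw":0},
  {"dp":[-0.001,0,-0.001],"yaw":0},
  {"dp":[-0.001,0,-0.001],"yaw":0},
  {"dp":[-0.001,0,-0.001],"yaw":0},
  {"dp":[-0.001,0,-0.001],"yaw":0},
  {"dp":[-0.001,0,-0.001],"yaw":0},
  {"dp":[-0.001,0,-0.001],"yaw":0},
  {"dp":[-0.001,0,-0.001],"yaw":0},
], grip=1, squeeze=15)

```text
time_s: 5.12
tcp_pos: [0.4573, -0.2101, 0.1155]
eef_rot: [180.0, 0.0, -6.4]
contact_force: [-0.2, -0.0, -0.4]
gripper_width: 0.0265
gripper_force: 0.0
```

```bash
python3 log.py
```

```text
5.1167 [ -2.27  12.06 -30.84  -0.   -47.11  85.92] [ 0.4573 -0.2101  0.1155] [ 1.80e+02  1.00e-02 -6.35e+00] [-0.16 -0.05 -0.43]
```

Emit:
apply_moves([
  {"dp":[0,0,0],"yaw":0},
  {"dp":[0,0,0],"yaw":0},
  {"dp":[0,0,0],"yaw":0},
  {"dp":[0,0,0],"yaw":0},
  {"dp":[0,0,0],"yaw":0},
  {"dp":[0,0,0],"yaw":0},
], squeeze=50)

```text
time_s: 5.62
tcp_pos: [0.4573, -0.2101, 0.1156]
eef_rot: [180.0, 0.0, -6.4]
contact_force: [0.3, -1.0, -0.2]
gripper_width: 0.0138
gripper_force: 50.0
```

```bash
python3 log.py
```

```text
5.6167 [ -2.27  12.05 -30.84   0.   -47.11  85.92] [ 0.4573 -0.2101  0.1156] [180.     0.    -6.35] [ 0.3  -0.99 -0.19]
```

Emit:
apply_moves([
  {"dp":[0,0,0.02],"yaw":0},
  {"dp":[0,0,0.05],"yaw":0},
  {"dp":[0,0,0.08],"yaw":0},
  {"dp":[0,0,0.1],"yaw":0},
  {"dp":[0.005,0.02,0.1],"yaw":2},
  {"dp":[0.015,0.055,0.1],"yaw":4},
  {"dp":[0.025,0.09,0.1],"yaw":6},
  {"dp":[0.035,0.125,0.1],"yaw":8},
  {"dp":[0.04,0.16,0.1],"yaw":10},
  {"dp":[0.04,0.19,0.1],"yaw":11.4},
  {"dp":[0.035,0.2,0.1],"yaw":11.4},
  {"dp":[0.035,0.2,0.1],"yaw":11.4},
  {"dp":[0.035,0.2,0.1],"yaw":11.4},
])

```text
time_s: 6.7
tcp_pos: [0.492, -0.0097, 0.2155]
eef_rot: [180.0, 0.0, 5.1]
contact_force: [-0.2, 0.5, -1.1]
gripper_width: 0.0134
gripper_force: 50.0
```

```bash
python3 log.py
python3 - <<'E'
from h import *
d=cap('side'); cap('top'); t=load('top')
p=proj(d,np.array([.4923,-.01,.112])); print(p)
u,v=p.astype(int)
c=d['image'][v-45:v+45,u-60:u+60,::-1]; print(u,v)
cv2.imwrite('pics/e.png',cv2.resize(c,(800,600),interpolation=cv2.INTER_CUBIC))
E
```

```text
6.7 [ 21.81   4.67 -24.63  -0.   -60.72  73.32] [ 0.492  -0.0097  0.2155] [1.80e+02 2.00e-02 5.14e+00] [-0.24  0.49 -1.09]
[228.77424224 183.65129743]
228 183
```

View pics/e.png

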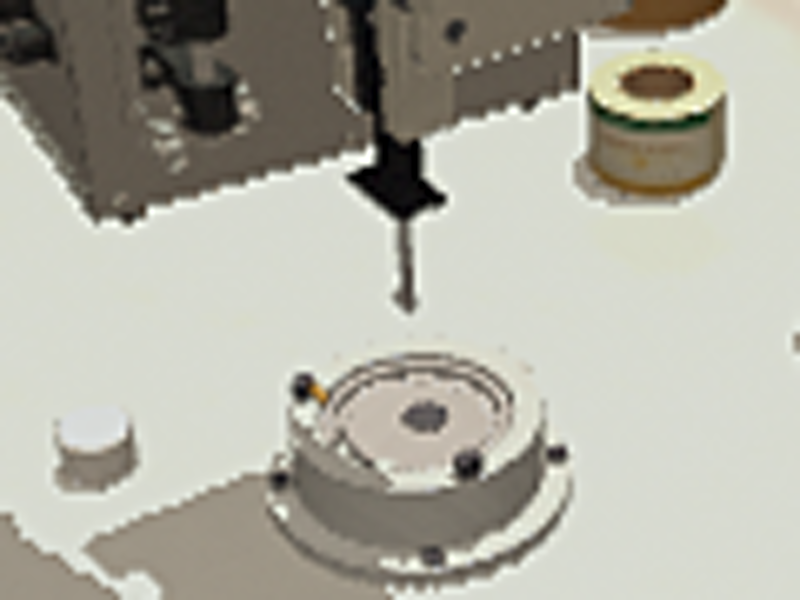

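Run:
```python
from h import *
d=load('side')
th=np.linspace(0,2*np.pi,720)
def ext(c,r,z):
    p=(proj(d,np.stack([c[0]+r*np.cos(th),c[1]+r*np.sin(th),0*th+z],-1))-[168,138])*6.667
    return p.min(0).round(1),p.max(0).round(1)
for c in [(.5045,.0192),(.5055,.0194),(.5035,.0177)]:
    print(c,'flange top',ext(c,.062,.009),'base',ext(c,.062,0),'rim',ext(c,.051,.04),'bore',ext(c,.0393,.04))
    for t in(66,-66):
        a=np.radians(204-t); X=np.array([c[0]+.0465*np.cos(a),c[1]+.0465*np.sin(a),.0465]); print(t,((proj(d,X)-[168,138])*6.667).round(1))
for z in(.10,.108,.112,.116): print(z,((proj(d,np.array([.492,-.0097,z]))-[168,138])*6.667).round(1))
```

```text
(0.5045, 0.0192) flange top (array([260.5, 379.1]), array([566.4, 569.7])) base (array([262.6, 395.9]), array([566.7, 587.3])) rim (array([281.1, 334.7]), array([537.4, 489.1])) bore (array([310.7, 351.1]), array([508.1, 470. ]))
66 [296.4 382.7]
-66 [463.7 457.4]
(0.5055, 0.0194) flange top (array([262.6, 378.1]), array([568.2, 568.5])) base (array([264.6, 395. ]), array([568.6, 586.1])) rim (array([283.2, 333.8]), array([539.4, 488. ])) bore (array([312.8, 350.1]), array([510.1, 468.9]))
66 [298.5 381.7]
-66 [465.7 456.3]
(0.5035, 0.0177) flange top (array([259.8, 381.6]), array([566.1, 572.8])) base (array([261.8, 398.4]), array([566.4, 590.4])) rim (array([280.4, 337.2]), array([537.1, 492.1])) bore (array([310. , 353.7]), array([507.8, 472.9]))
66 [295.7 385.4]
-66 [463.2 460.3]
0.1 [405.9 330.7]
0.108 [404.7 313.1]
0.112 [404.1 304.2]
0.116 [403.5 295.3]
```

Emit:
apply_moves([
  {"dp":[-0.01,0.008,0],"yaw":0},
  {"dp":[-0.0192,0.0153,0],"yaw":0},
  {"dp":[-0.0192,0.0153,-0.02],"yaw":0},
  {"dp":[-0.0192,0.0153,-0.04],"yaw":0},
  {"dp":[-0.0192,0.0153,-0.055],"yaw":0},
  {"dp":[-0.0192,0.0153,-0.0635],"yaw":0},
  {"dp":[-0.0192,0.0153,-0.0635],"yaw":0},
  {"dp":[-0.0192,0.0153,-0.0635],"yaw":0},
  {"dp":[-0.0192,0.0153,-0.0635],"yaw":0},
])

```text
time_s: 7.55
tcp_pos: [0.4737, 0.0052, 0.153]
eef_rot: [-180.0, -0.1, 5.0]
contact_force: [0.2, -0.3, -0.9]
gripper_width: 0.0131
gripper_force: 50.0
```

```bash
python3 log.py
python3 - <<'E'
from h import *
d=cap('side')
c=d['image'][175:220,195:255,::-1]
c=cv2.resize(c,(800,600),interpolation=cv2.INTER_CUBIC)
cv2.imwrite('pics/f.png',cv2.convertScaleAbs(c,alpha=.85))
for z in(.04,.044,.048,.052): print(z,((proj(d,np.array([.4728,.0056,z]))-[195,175]+.5)*13.33).round(1))
E
```

```text
7.55 [ 2.453e+01  6.580e+00 -3.175e+01  3.000e-02 -5.160e+01  7.050e+01] [0.4737 0.0052 0.153 ] [-1.80e+02 -8.00e-02  5.04e+00] [ 0.2  -0.35 -0.92]
0.04 [352.2 417.3]
0.044 [350.7 401.1]
0.048 [349.3 384.8]
0.052 [347.8 368.4]
```

View pics/f.png

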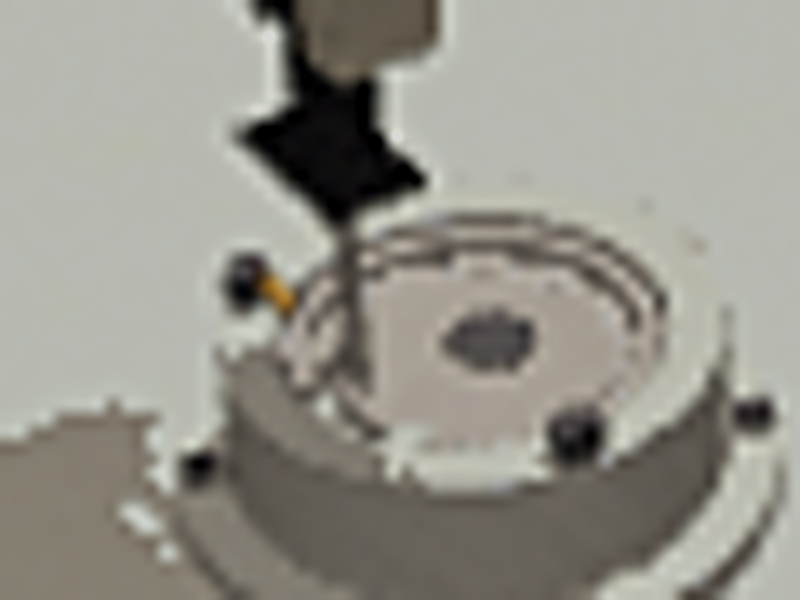

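Emit:
apply_moves([
  {"dp":[0,0.0002,-0.004],"yaw":0},
  {"dp":[0,0.0002,-0.008],"yaw":0},
  {"dp":[0,0.0002,-0.011],"yaw":0},
  {"dp":[0,0.0002,-0.013],"yaw":0},
  {"dp":[0,0.0002,-0.013],"yaw":0},
  {"dp":[0,0.0002,-0.013],"yaw":0},
])

```text
time_s: 8.1
tcp_pos: [0.473, 0.0054, 0.1389]
eef_rot: [180.0, 0.0, 5.1]
contact_force: [0.1, -0.5, -0.6]
gripper_width: 0.0135
gripper_force: 50.0
```

```bash
python3 log.py
python3 - <<'E'
from h import *
d=load('side')
for t,r,z in((-19,.036,.0393),(24,.036,.038),(24,.036,.033)):
    a=np.radians(204-t); print(t,((proj(d,np.array([.5052+r*np.cos(a),.0187+r*np.sin(a),z]))-[195,175]+.5)*13.33).round(1))
E
```

```text
8.1 [ 24.57   7.57 -32.79   0.   -49.66  70.48] [0.473  0.0054 0.1389] [1.7999e+02 2.0000e-02 5.0500e+00] [ 0.14 -0.48 -0.57]
-19 [406.5 441.3]
24 [307.2 396. ]
24 [309.1 416.1]
```

Emit:
apply_moves([
  {"dp":[0,0,-0.0005],"yaw":0},
  {"dp":[0,0,-0.001],"yaw":0},
  {"dp":[0,0,-0.0015],"yaw":0},
  {"dp":[0,0,-0.002],"yaw":0},
  {"dp":[0,0,-0.002],"yaw":0},
])

```text
time_s: 8.52
tcp_pos: [0.473, 0.0054, 0.137]
eef_rot: [-180.0, 0.0, 5.0]
contact_force: [0.9, 0.1, -0.8]
gripper_width: 0.0137
gripper_force: 50.0
```

Emit:
apply_moves([
  {"dp":[0,0,-0.0005],"yaw":0},
  {"dp":[0,0,-0.001],"yaw":0},
  {"dp":[0,0,-0.001],"yaw":0},
])

```text
time_s: 8.77
tcp_pos: [0.473, 0.0054, 0.136]
eef_rot: [180.0, 0.0, 5.0]
contact_force: [-0.8, -0.1, -0.5]
gripper_width: 0.0133
gripper_force: 50.0
```

Emit:
apply_moves([
  {"dp":[0,0,-0.0005],"yaw":0},
  {"dp":[0,0,-0.0005],"yaw":0},
  {"dp":[0,0,-0.0005],"yaw":0},
])

```text
time_s: 9.02
tcp_pos: [0.4731, 0.0054, 0.1356]
eef_rot: [180.0, 0.0, 5.0]
contact_force: [0.5, 0.5, -0.7]
gripper_width: 0.0137
gripper_force: 50.0
```

Emit:
apply_moves([
  {"dp":[0,0,-0.0005],"yaw":0},
  {"dp":[0,0,-0.0005],"yaw":0},
  {"dp":[0,0,-0.0005],"yaw":0},
])

```text
time_s: 9.27
tcp_pos: [0.473, 0.0054, 0.135]
eef_rot: [180.0, 0.0, 5.0]
contact_force: [0.3, -1.1, -0.2]
gripper_width: 0.0138
gripper_force: 50.0
```

Emit:
apply_moves([
  {"dp":[0,0,-0.0005],"yaw":0},
  {"dp":[0,0,-0.0005],"yaw":0},
  {"dp":[0,0,-0.0005],"yaw":0},
])

```text
time_s: 9.52
tcp_pos: [0.473, 0.0054, 0.1345]
eef_rot: [180.0, 0.0, 5.0]
contact_force: [0.9, -0.2, -1.6]
gripper_width: 0.0136
gripper_force: 50.0
```

Emit:
apply_moves([
  {"dp":[0,0,-0.0005],"yaw":0},
  {"dp":[0,0,-0.0005],"yaw":0},
  {"dp":[0,0,-0.0005],"yaw":0},
])

```text
time_s: 9.77
tcp_pos: [0.473, 0.0054, 0.134]
eef_rot: [180.0, 0.0, 5.0]
contact_force: [-0.3, -0.2, -0.4]
gripper_width: 0.0136
gripper_force: 50.0
```

Emit:
apply_moves([
  {"dp":[0,0,-0.0005],"yaw":0},
  {"dp":[0,0,-0.0005],"yaw":0},
  {"dp":[0,0,-0.0005],"yaw":0},
])

```text
time_s: 10.02
tcp_pos: [0.473, 0.0054, 0.1335]
eef_rot: [180.0, 0.0, 5.0]
contact_force: [-0.0, -0.2, -1.1]
gripper_width: 0.0136
gripper_force: 50.0
```

Emit:
apply_moves([
  {"dp":[0,0,-0.0005],"yaw":0},
  {"dp":[0,0,-0.0005],"yaw":0},
  {"dp":[0,0,-0.0005],"yaw":0},
])

```text
time_s: 10.27
tcp_pos: [0.473, 0.0054, 0.133]
eef_rot: [180.0, 0.0, 5.0]
contact_force: [0.6, -0.4, -0.5]
gripper_width: 0.0134
gripper_force: 50.0
```

Emit:
apply_moves([
  {"dp":[0,0,-0.0005],"yaw":0},
  {"dp":[0,0,-0.0005],"yaw":0},
  {"dp":[0,0,-0.0005],"yaw":0},
])

```text
time_s: 10.52
tcp_pos: [0.4731, 0.0054, 0.1326]
eef_rot: [-180.0, -0.0, 5.0]
contact_force: [0.1, -0.1, 0.7]
gripper_width: 0.0137
gripper_force: 50.0
```

Emit:
apply_moves([
  {"dp":[0,0,-0.0003],"yaw":0},
  {"dp":[0,0,-0.0003],"yaw":0},
  {"dp":[0,0,-0.0003],"yaw":0},
])

```text
time_s: 10.77
tcp_pos: [0.4732, 0.0054, 0.1325]
eef_rot: [180.0, -0.0, 5.1]
contact_force: [-1.0, -0.5, 3.0]
gripper_width: 0.0136
gripper_force: 50.0
```

Emit:
apply_moves([
  {"dp":[0,0,-0.0003],"yaw":0},
  {"dp":[0,0,-0.0003],"yaw":0},
  {"dp":[0,0,-0.0003],"yaw":0},
])

```text
time_s: 11.02
tcp_pos: [0.4733, 0.0054, 0.1325]
eef_rot: [180.0, -0.0, 5.1]
contact_force: [-2.4, -0.7, 6.5]
gripper_width: 0.0138
gripper_force: 50.0
```

Emit:
apply_moves([
  {"dp":[0,0,0.0008],"yaw":0},
  {"dp":[0,0,0.0013],"yaw":0},
  {"dp":[0,0,0.0013],"yaw":0},
  {"dp":[-0.0002,0.001,0.0013],"yaw":0},
  {"dp":[-0.0004,0.002,0.0013],"yaw":0},
  {"dp":[-0.0006,0.003,0.0013],"yaw":0},
  {"dp":[-0.0006,0.003,0.0013],"yaw":0},
])

```text
time_s: 11.6
tcp_pos: [0.4724, 0.0086, 0.1332]
eef_rot: [180.0, 0.0, 5.1]
contact_force: [0.1, -0.8, -0.6]
gripper_width: 0.0136
gripper_force: 50.0
```

Emit:
apply_moves([
  {"dp":[-0.0001,0.0006,0],"yaw":0},
  {"dp":[-0.0002,0.0012,0],"yaw":0},
  {"dp":[-0.0002,0.0012,0],"yaw":0},
])

```text
time_s: 11.85
tcp_pos: [0.4723, 0.0097, 0.1333]
eef_rot: [-180.0, -0.0, 5.0]
contact_force: [0.3, -0.9, -0.6]
gripper_width: 0.0139
gripper_force: 50.0
```

Emit:
apply_moves([
  {"dp":[-0.0001,0.0006,0],"yaw":0},
  {"dp":[-0.0002,0.0012,0],"yaw":0},
  {"dp":[-0.0002,0.0012,0],"yaw":0},
])

```text
time_s: 12.1
tcp_pos: [0.4721, 0.0109, 0.1333]
eef_rot: [180.0, -0.0, 5.0]
contact_force: [-0.9, 0.1, -1.0]
gripper_width: 0.0141
gripper_force: 50.0
```

Emit:
apply_moves([
  {"dp":[-0.0002,0.0006,0],"yaw":0},
  {"dp":[-0.0004,0.0012,0],"yaw":0},
  {"dp":[-0.0004,0.0012,0],"yaw":0},
])

```text
time_s: 12.35
tcp_pos: [0.4717, 0.0121, 0.1333]
eef_rot: [-180.0, -0.0, 5.1]
contact_force: [-0.4, 0.0, 0.1]
gripper_width: 0.0139
gripper_force: 50.0
```

Emit:
apply_moves([
  {"dp":[-0.0002,0.0006,0],"yaw":0},
  {"dp":[-0.0004,0.0012,0],"yaw":0},
  {"dp":[-0.0004,0.0012,0],"yaw":0},
])

```text
time_s: 12.6
tcp_pos: [0.4712, 0.0133, 0.1333]
eef_rot: [-180.0, -0.0, 5.1]
contact_force: [0.3, 0.2, -0.8]
gripper_width: 0.0138
gripper_force: 50.0
```

Emit:
apply_moves([
  {"dp":[-0.0002,0.0006,0],"yaw":0},
  {"dp":[-0.0003,0.0012,0],"yaw":0},
  {"dp":[-0.0003,0.0012,0],"yaw":0},
])

```text
time_s: 12.85
tcp_pos: [0.471, 0.0145, 0.1333]
eef_rot: [180.0, 0.0, 5.1]
contact_force: [0.5, 0.1, -0.4]
gripper_width: 0.0136
gripper_force: 50.0
```

Emit:
apply_moves([
  {"dp":[-0.0001,0.0005,0],"yaw":0},
  {"dp":[-0.0002,0.001,0],"yaw":0},
  {"dp":[-0.0002,0.001,0.0004],"yaw":0},
  {"dp":[-0.0002,0.001,0.0008],"yaw":0},
  {"dp":[-0.0002,0.001,0.0008],"yaw":0},
])

```text
time_s: 13.27
tcp_pos: [0.4708, 0.0154, 0.1342]
eef_rot: [-180.0, -0.0, 5.1]
contact_force: [0.2, -0.0, -1.1]
gripper_width: 0.0136
gripper_force: 50.0
```

Emit:
apply_moves([
  {"dp":[0,0,0.0004],"yaw":0},
  {"dp":[0,0,0.0004],"yaw":0},
])

```text
time_s: 13.43
tcp_pos: [0.4708, 0.0154, 0.1345]
eef_rot: [180.0, -0.0, 5.0]
contact_force: [0.2, -0.5, -0.4]
gripper_width: 0.0136
gripper_force: 50.0
```

Emit:
apply_moves([
  {"dp":[0,0,0.0004],"yaw":0},
  {"dp":[0,0,0.0004],"yaw":0},
])

```text
time_s: 13.6
tcp_pos: [0.4707, 0.0154, 0.1349]
eef_rot: [-180.0, 0.0, 5.0]
contact_force: [0.0, -0.1, -1.7]
gripper_width: 0.0137
gripper_force: 50.0
```

Emit:
apply_moves([
  {"dp":[0,0,0.0004],"yaw":0},
  {"dp":[0,0,0.0008],"yaw":0},
  {"dp":[0,0,0.0008],"yaw":0},
])

```text
time_s: 13.85
tcp_pos: [0.4707, 0.0154, 0.1355]
eef_rot: [-180.0, 0.0, 5.0]
contact_force: [1.1, -0.5, -3.9]
gripper_width: 0.0141
gripper_force: 50.0
```

Emit:
apply_moves([
  {"dp":[0,0,0.0004],"yaw":0},
  {"dp":[0,0,0.0008],"yaw":0},
  {"dp":[0,0,0.0008],"yaw":0},
])

```text
time_s: 14.1
tcp_pos: [0.4706, 0.0154, 0.1362]
eef_rot: [-180.0, 0.0, 5.0]
contact_force: [2.1, 0.2, -6.4]
gripper_width: 0.0135
gripper_force: 50.0
```

Emit:
apply_moves([
  {"dp":[0,0,0.0004],"yaw":0},
  {"dp":[0,0,0.0008],"yaw":0},
  {"dp":[0,0,0.0008],"yaw":0},
])

```text
time_s: 14.35
tcp_pos: [0.4707, 0.0154, 0.1372]
eef_rot: [180.0, 0.0, 5.0]
contact_force: [0.9, 0.0, -7.3]
gripper_width: 0.014
gripper_force: 50.0
```

Emit:
apply_moves([
  {"dp":[0,0,0.0004],"yaw":0},
  {"dp":[0,0,0.0008],"yaw":0},
  {"dp":[0,0,0.0008],"yaw":0},
])

```text
time_s: 14.6
tcp_pos: [0.4709, 0.0154, 0.1384]
eef_rot: [180.0, -0.0, 5.1]
contact_force: [0.8, -0.1, -0.7]
gripper_width: 0.0139
gripper_force: 50.0
```

Emit:
apply_moves([
  {"dp":[0,0,0.0004],"yaw":0},
  {"dp":[0,0,0.0008],"yaw":0},
  {"dp":[0,0,0.0008],"yaw":0},
])

```text
time_s: 14.85
tcp_pos: [0.471, 0.0154, 0.1394]
eef_rot: [-180.0, -0.0, 5.1]
contact_force: [0.6, 0.1, -0.3]
gripper_width: 0.0135
gripper_force: 50.0
```

Emit:
apply_moves([
  {"dp":[0,0,0.0004],"yaw":0},
  {"dp":[0,0,0.0008],"yaw":0},
  {"dp":[0,0,0.0008],"yaw":0},
])

```text
time_s: 15.1
tcp_pos: [0.4709, 0.0154, 0.1399]
eef_rot: [-180.0, -0.0, 5.1]
contact_force: [0.2, 0.5, -0.1]
gripper_width: 0.014
gripper_force: 50.0
```

Run:
```python
from h import *
d=cap('side')
c=d['image'][175:220,195:255,::-1]
c=cv2.resize(c,(800,600),interpolation=cv2.INTER_CUBIC)
cv2.imwrite('pics/g.png',cv2.convertScaleAbs(c,alpha=.85))
C=cloud(d); s=C[180:215,200:250].reshape(-1,3); s=s[(s[:,2]>.041)&(s[:,2]<.07)]
print(s[np.argsort(s[:,1])].round(3).tolist()[::3])
```

```text
[[0.503, -0.033, 0.043], [0.504, -0.031, 0.048], [0.51, -0.03, 0.041], [0.508, -0.028, 0.044], [0.504, -0.026, 0.048], [0.502, -0.024, 0.047], [0.462, -0.006, 0.042], [0.471, 0.013, 0.048], [0.469, 0.013, 0.055], [0.47, 0.014, 0.064], [0.469, 0.015, 0.048], [0.47, 0.015, 0.057], [0.474, 0.017, 0.058], [0.468, 0.02, 0.042], [0.548, 0.024, 0.041], [0.47, 0.029, 0.042], [0.539, 0.035, 0.041], [0.535, 0.039, 0.044], [0.476, 0.042, 0.044], [0.474, 0.043, 0.044], [0.487, 0.046, 0.047], [0.473, 0.047, 0.046], [0.47, 0.047, 0.046], [0.522, 0.049, 0.042], [0.469, 0.05, 0.049], [0.522, 0.05, 0.045], [0.498, 0.051, 0.043], [0.502, 0.052, 0.044], [0.473, 0.053, 0.048], [0.512, 0.055, 0.042]]
```

View pics/g.png

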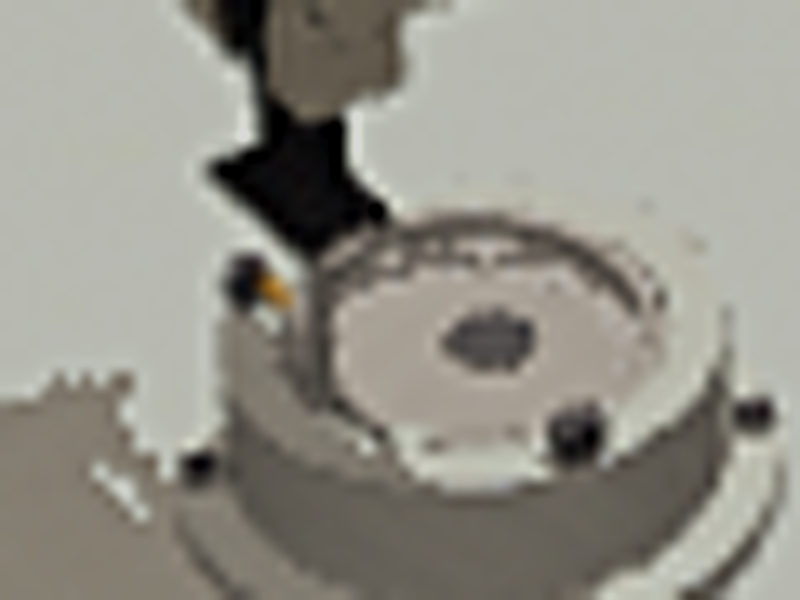

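```bash
cat > polar.py <<'E'
from h import *
c=np.array([.5052,.0187])
for n in ('side','top'):
    d=cap(n); P=cloud(d).reshape(-1,3)
    q=P[:,:2]-c; r=np.hypot(*q.T); t=(204-np.degrees(np.arctan2(q[:,1],q[:,0]))+180)%360-180
    for lo,hi in((.034,.038),):
        print(n,[(b,len(s),np.median(s).round(4),s.max().round(4)) for b in range(-180,180,15) if len(s:=P[(r>lo)&(r<hi)&(t>=b)&(t<b+15)&(P[:,2]<.07)&(P[:,2]>.02),2])])
E
python3 polar.py
```

```text
side [(-180, 6, np.float64(0.0362), np.float64(0.0408)), (-165, 5, np.float64(0.039), np.float64(0.04)), (-150, 3, np.float64(0.0384), np.float64(0.0397)), (-135, 5, np.float64(0.0365), np.float64(0.0373)), (-120, 2, np.float64(0.0385), np.float64(0.0395)), (-105, 2, np.float64(0.0364), np.float64(0.0373)), (-90, 1, np.float64(0.0372), np.float64(0.0372)), (-75, 1, np.float64(0.0395), np.float64(0.0395)), (-60, 1, np.float64(0.0381), np.float64(0.0381)), (-45, 4, np.float64(0.0393), np.float64(0.0404)), (-30, 3, np.float64(0.0391), np.float64(0.0418)), (0, 4, np.float64(0.0541), np.float64(0.0618)), (15, 12, np.float64(0.0445), np.float64(0.0675)), (30, 4, np.float64(0.0402), np.float64(0.0444)), (45, 5, np.float64(0.041), np.float64(0.043)), (60, 2, np.float64(0.0453), np.float64(0.0459)), (75, 2, np.float64(0.0389), np.float64(0.0443)), (90, 2, np.float64(0.0371), np.float64(0.0417)), (105, 7, np.float64(0.033), np.float64(0.0431)), (120, 6, np.float64(0.0407), np.float64(0.0425)), (135, 5, np.float64(0.0416), np.float64(0.0425)), (150, 6, np.float64(0.0356), np.float64(0.0421)), (165, 8, np.float64(0.0403), np.float64(0.044))]
top [(-75, 3, np.float64(0.0399), np.float64(0.0432)), (-60, 3, np.float64(0.0387), np.float64(0.0404))]
```

Emit:
apply_moves([
  {"dp":[0,0,0.0004],"yaw":0},
  {"dp":[0,0,0.0008],"yaw":0},
  {"dp":[0,0,0.0008],"yaw":0},
])

```text
time_s: 15.5
tcp_pos: [0.4708, 0.0154, 0.1405]
eef_rot: [180.0, -0.0, 5.1]
contact_force: [0.3, -0.2, -1.1]
gripper_width: 0.0137
gripper_force: 50.0
```

Emit:
apply_moves([
  {"dp":[0,0,0.0004],"yaw":0},
  {"dp":[0,0,0.0008],"yaw":0},
  {"dp":[0,0,0.0008],"yaw":0},
])

```text
time_s: 15.75
tcp_pos: [0.4708, 0.0154, 0.1414]
eef_rot: [-180.0, -0.0, 5.0]
contact_force: [-0.3, 0.2, -0.5]
gripper_width: 0.0135
gripper_force: 50.0
```

Emit:
apply_moves([
  {"dp":[0,0,0.0004],"yaw":0},
  {"dp":[0,0,0.0008],"yaw":0},
  {"dp":[0,0,0.0008],"yaw":0},
])

```text
time_s: 16.0
tcp_pos: [0.4708, 0.0154, 0.1421]
eef_rot: [180.0, -0.0, 5.1]
contact_force: [-0.0, 0.6, -0.8]
gripper_width: 0.0137
gripper_force: 50.0
```

Emit:
apply_moves([
  {"dp":[0,0,0.0004],"yaw":0},
  {"dp":[0,0,0.0008],"yaw":0},
  {"dp":[0,0,0.0008],"yaw":0},
])

```text
time_s: 16.25
tcp_pos: [0.4708, 0.0154, 0.1429]
eef_rot: [-180.0, -0.0, 5.1]
contact_force: [-0.2, 0.9, -1.9]
gripper_width: 0.0134
gripper_force: 50.0
```

Emit:
apply_moves([
  {"dp":[0,0,0.0004],"yaw":0},
  {"dp":[0,0,0.0008],"yaw":0},
  {"dp":[0,0,0.0008],"yaw":0},
])

```text
time_s: 16.5
tcp_pos: [0.4708, 0.0154, 0.1437]
eef_rot: [180.0, -0.0, 5.0]
contact_force: [0.9, 0.2, -1.3]
gripper_width: 0.0135
gripper_force: 50.0
```

Emit:
apply_moves([
  {"dp":[0,0,0.0004],"yaw":0},
  {"dp":[0,0,0.0008],"yaw":0},
  {"dp":[0,0,0.0008],"yaw":0},
])

```text
time_s: 16.75
tcp_pos: [0.4708, 0.0154, 0.1445]
eef_rot: [180.0, -0.0, 5.0]
contact_force: [0.4, 0.6, -0.9]
gripper_width: 0.0139
gripper_force: 50.0
```

Emit:
apply_moves([
  {"dp":[0,0,0.0004],"yaw":0},
  {"dp":[0,0,0.0008],"yaw":0},
  {"dp":[0,0,0.0008],"yaw":0},
])

```text
time_s: 17.0
tcp_pos: [0.4708, 0.0154, 0.1453]
eef_rot: [180.0, 0.0, 5.0]
contact_force: [0.5, -0.4, -0.9]
gripper_width: 0.0135
gripper_force: 50.0
```

```bash
python3 polar.py | head -1
python3 - <<'E'
from h import *
d=load('side')
a=d['image'][178:214,198:246,::-1]
cv2.imwrite('pics/h.png',cv2.convertScaleAbs(cv2.resize(a,(800,600),interpolation=cv2.INTER_CUBIC),alpha=.8))
C=cloud(d)
for v in range(188,208,2): print(v,' '.join('%3d'%(1000*z) for z in C[v,206:246:1,2]))
for t,z in((30,.0355),(30,.0475),(-66,.0355),(-66,.045),(66,.045)):
    w=np.radians(204-t); print(t,z,((proj(d,np.array([.5052+.036*np.cos(w),.0187+.036*np.sin(w),z]))-[198,178]+.5)*16.67).round(0))
E
```

```text
side [(-180, 9, np.float64(0.0396), np.float64(0.0464)), (-165, 7, np.float64(0.0372), np.float64(0.0409)), (-150, 2, np.float64(0.0395), np.float64(0.0408)), (-135, 5, np.float64(0.0385), np.float64(0.0405)), (-120, 2, np.float64(0.0378), np.float64(0.0385)), (-105, 3, np.float64(0.0368), np.float64(0.0369)), (-90, 1, np.float64(0.0378), np.float64(0.0378)), (-75, 1, np.float64(0.0387), np.float64(0.0387)), (-60, 3, np.float64(0.0388), np.float64(0.0403)), (-45, 7, np.float64(0.0399), np.float64(0.0423)), (-30, 2, np.float64(0.039), np.float64(0.0404)), (-15, 1, np.float64(0.0402), np.float64(0.0402)), (0, 2, np.float64(0.0565), np.float64(0.0679)), (15, 11, np.float64(0.0501), np.float64(0.0646)), (30, 2, np.float64(0.0455), np.float64(0.0501)), (45, 8, np.float64(0.0398), np.float64(0.0518)), (75, 1, np.float64(0.0516), np.float64(0.0516)), (90, 5, np.float64(0.0324), np.float64(0.0343)), (105, 4, np.float64(0.0334), np.float64(0.0512)), (120, 7, np.float64(0.0463), np.float64(0.0497)), (135, 5, np.float64(0.0461), np.float64(0.0481)), (150, 9, np.float64(0.0459), np.float64(0.049
[... 1104 characters left out ...]
31  33  30  32  31  34  31  31  34  33  32  33  33  32  32  33  31  30  33  32  31  32  38  38  39
202  -1   0   0  -1   0  37  39  37  39  39  32  40  47  46  33  31  33  32  30  30  32  31  31  32  32  33  31  31  33  32  30  33  34  31  32  31  32  37  39  39
204  -1  -2   0   0   9  32  39  39  39  38  39  27  40  40  33  32  31  31  29  31  32  32  30  31  33  33  31  33  33  31  32  30  31  33  33  36  36  38  38  39
206   2  -1  -2   5   9   8  36  39  39  39  38  40  39  27  26  28  32  33  31  31  33  29  32  31  31  33  32  32  32  32  49  45  47  47  40  39  40  40  37  39
30 0.0355 [326. 445.]
30 0.0475 [320. 384.]
-66 0.0355 [644. 505.]
-66 0.045 [642. 457.]
66 0.045 [318. 313.]
```

View pics/h.png

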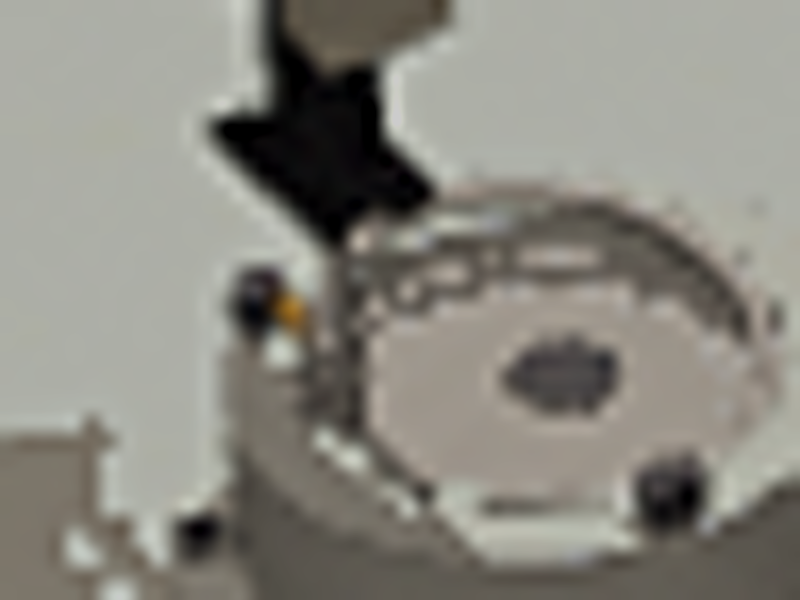

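Emit:
apply_moves([
  {"dp":[0,0,0.0004],"yaw":0},
  {"dp":[0,0,0.0008],"yaw":0},
  {"dp":[0,0,0.0012],"yaw":0},
  {"dp":[0,0,0.0012],"yaw":0},
])

```text
time_s: 17.43
tcp_pos: [0.4707, 0.0154, 0.1465]
eef_rot: [180.0, 0.0, 5.0]
contact_force: [0.4, -0.7, -2.0]
gripper_width: 0.0137
gripper_force: 50.0
```

Emit:
apply_moves([
  {"dp":[0,0,0.0004],"yaw":0},
  {"dp":[0,0,0.0008],"yaw":0},
  {"dp":[0,0,0.0012],"yaw":0},
  {"dp":[0,0,0.0012],"yaw":0},
])

```text
time_s: 17.77
tcp_pos: [0.4708, 0.0154, 0.1477]
eef_rot: [180.0, 0.0, 5.1]
contact_force: [-0.6, -0.7, -1.6]
gripper_width: 0.0138
gripper_force: 50.0
```

Emit:
apply_moves([
  {"dp":[0,0,0.0004],"yaw":0},
  {"dp":[0,0,0.0008],"yaw":0},
  {"dp":[0,0,0.0012],"yaw":0},
  {"dp":[0,0,0.0012],"yaw":0},
])

```text
time_s: 18.1
tcp_pos: [0.4708, 0.0154, 0.1489]
eef_rot: [180.0, -0.0, 5.1]
contact_force: [-0.4, 0.0, -2.0]
gripper_width: 0.0133
gripper_force: 50.0
```

Emit:
apply_moves([
  {"dp":[0,0,0.0004],"yaw":0},
  {"dp":[0,0,0.0008],"yaw":0},
  {"dp":[0,0,0.0012],"yaw":0},
  {"dp":[0,0,0.0012],"yaw":0},
])

```text
time_s: 18.43
tcp_pos: [0.4708, 0.0154, 0.1501]
eef_rot: [-180.0, -0.0, 5.0]
contact_force: [0.2, -0.7, -2.9]
gripper_width: 0.0137
gripper_force: 50.0
```

Emit:
apply_moves([
  {"dp":[0,0,0.0004],"yaw":0},
  {"dp":[0,0,0.0008],"yaw":0},
  {"dp":[0,0,0.0012],"yaw":0},
  {"dp":[0,0,0.0012],"yaw":0},
])

```text
time_s: 18.77
tcp_pos: [0.4708, 0.0154, 0.1513]
eef_rot: [-180.0, -0.0, 5.0]
contact_force: [0.5, -1.1, -1.1]
gripper_width: 0.0135
gripper_force: 50.0
```

Emit:
apply_moves([
  {"dp":[0,0,0.0004],"yaw":0},
  {"dp":[0,0,0.0008],"yaw":0},
  {"dp":[0,0,0.0012],"yaw":0},
  {"dp":[0,0,0.0012],"yaw":0},
])

```text
time_s: 19.1
tcp_pos: [0.4708, 0.0154, 0.1525]
eef_rot: [180.0, -0.0, 5.0]
contact_force: [0.4, -0.6, -1.3]
gripper_width: 0.0137
gripper_force: 50.0
```

```bash
cat > plane.py <<'E'
from h import *
import sys
c=np.array([.5052,.0187])
d=cap('side'); P=cloud(d)[184:214,202:248].reshape(-1,3)
im=d['image'][184:214,202:248]
q=P[:,:2]-c; r=np.hypot(*q.T); t=(204-np.degrees(np.arctan2(q[:,1],q[:,0]))+180)%360-180
m=(r>.027)&(r<.0385)&(P[:,2]>.0355)&(P[:,2]<.065)&~((t>0)&(t<26))
o=np.argsort(t[m]); print([(int(a),int(1000*b),int(1000*z)) for a,b,z in zip(t[m][o],r[m][o],P[m][o][:,2])])
E
python3 plane.py
```

```text
[(-178, 34, 47), (-174, 36, 47), (-170, 37, 44), (-164, 37, 46), (-159, 35, 42), (-159, 35, 46), (-153, 36, 44), (-150, 35, 42), (-148, 37, 42), (-142, 36, 42), (-139, 36, 40), (-134, 38, 39), (-129, 35, 41), (-129, 35, 38), (-126, 37, 40), (-124, 35, 37), (-123, 37, 38), (-121, 35, 35), (-121, 37, 36), (-109, 36, 38), (-104, 35, 36), (-100, 36, 35), (-93, 35, 38), (-86, 36, 38), (-60, 37, 40), (-56, 36, 40), (-52, 34, 36), (-52, 36, 41), (-48, 35, 41), (-47, 37, 39), (-44, 35, 41), (-44, 34, 37), (-40, 35, 41), (-39, 38, 40), (-35, 36, 39), (-35, 34, 41), (-35, 32, 42), (-32, 37, 40), (-31, 35, 42), (-30, 31, 41), (-27, 35, 38), (-22, 35, 38), (-21, 32, 39), (-19, 36, 38), (-16, 32, 38), (-16, 38, 39), (-12, 33, 38), (27, 35, 47), (27, 35, 50), (27, 34, 56), (28, 35, 53), (34, 33, 56), (39, 32, 57), (62, 37, 40), (67, 38, 41), (73, 29, 60), (80, 31, 60), (87, 31, 58), (88, 31, 61), (92, 29, 61), (96, 37, 39), (98, 29, 59), (107, 30, 59), (112, 38, 40), (112, 30, 58), (115, 33, 59), (117, 29, 58), (118, 30, 60), (124, 31, 59), (126, 35, 59), (129, 31, 58), (130, 34, 60), (134, 34, 56), (135, 35, 58), (137, 38, 36), (139, 33, 56), (139, 37, 57), (143, 32, 57), (147, 34, 52), (148, 33, 56), (151, 36, 54), (152, 34, 52), (155, 37, 54), (156, 35, 52), (160, 36, 55), (161, 35, 52), (164, 36, 52), (166, 33, 51), (170, 36, 53), (170, 35, 50), (176, 34, 49), (177, 38, 47)]
```

Emit:
apply_moves([
  {"dp":[0,0,-0.0015],"yaw":0},
  {"dp":[0,0,-0.003],"yaw":0},
  {"dp":[0,0,-0.0045],"yaw":0},
  {"dp":[0,0,-0.006],"yaw":0},
  {"dp":[0,0,-0.0075],"yaw":0},
  {"dp":[0,0,-0.009],"yaw":0},
  {"dp":[0,0,-0.0105],"yaw":0},
  {"dp":[0,0,-0.012],"yaw":0},
  {"dp":[0,0,-0.0135],"yaw":0},
  {"dp":[0,0,-0.0155],"yaw":0},
  {"dp":[0,0,-0.0155],"yaw":0},
])

```text
time_s: 20.07
tcp_pos: [0.4706, 0.0153, 0.1366]
eef_rot: [180.0, 0.0, 5.0]
contact_force: [-0.5, -0.1, -1.9]
gripper_width: 0.0134
gripper_force: 50.0
```

```bash
python3 plane.py
```

```text
[(-178, 34, 40), (-174, 35, 40), (-174, 35, 37), (-167, 35, 39), (-164, 34, 37), (-161, 35, 38), (-160, 35, 35), (-152, 35, 38), (-148, 34, 37), (-141, 33, 36), (-141, 36, 39), (-137, 35, 38), (-133, 35, 36), (-131, 37, 37), (-127, 37, 36), (-123, 35, 38), (-117, 35, 37), (-113, 33, 35), (-112, 36, 36), (-102, 35, 38), (-99, 36, 36), (-94, 35, 38), (-84, 33, 37), (-83, 37, 40), (-59, 37, 41), (-59, 38, 37), (-57, 34, 39), (-56, 36, 37), (-53, 34, 39), (-52, 36, 37), (-49, 32, 39), (-48, 34, 37), (-44, 33, 39), (-43, 38, 40), (-43, 38, 37), (-40, 31, 38), (-39, 34, 37), (-35, 34, 37), (-35, 31, 38), (-32, 37, 40), (-31, 33, 40), (-27, 34, 40), (-26, 34, 37), (-24, 37, 40), (-21, 31, 38), (-20, 38, 39), (-17, 33, 39), (-14, 36, 37), (-13, 35, 39), (28, 36, 40), (29, 35, 46), (31, 35, 41), (33, 37, 44), (34, 37, 41), (39, 33, 44), (41, 36, 44), (42, 36, 47), (48, 33, 43), (51, 33, 46), (54, 36, 44), (60, 36, 45), (60, 34, 45), (115, 35, 44), (119, 35, 41), (120, 36, 43), (124, 36, 42), (129, 38, 40), (133, 37, 40), (137, 35, 41), (138, 38, 43), (142, 35, 41), (146, 36, 41), (150, 38, 39), (155, 35, 38), (156, 34, 43), (160, 34, 39), (160, 35, 42), (163, 38, 40), (165, 34, 40), (168, 37, 35), (171, 34, 41), (172, 37, 39), (173, 36, 37)]
```

Emit:
apply_moves([
  {"dp":[0.0005,-0.002,0],"yaw":0},
  {"dp":[0.001,-0.004,0],"yaw":0},
  {"dp":[0.0015,-0.006,0],"yaw":0},
  {"dp":[0.002,-0.008,0],"yaw":0},
  {"dp":[0.0022,-0.01,0],"yaw":0},
  {"dp":[0.0022,-0.01,0],"yaw":0},
])

```text
time_s: 20.62
tcp_pos: [0.473, 0.005, 0.137]
eef_rot: [180.0, 0.0, 5.0]
contact_force: [-0.8, 0.5, -0.6]
gripper_width: 0.0134
gripper_force: 50.0
```

Emit:
apply_moves([
  {"dp":[0,0,0.003],"yaw":0},
  {"dp":[0,0,0.01],"yaw":0},
  {"dp":[0,0,0.025],"yaw":0},
  {"dp":[0,0,0.05],"yaw":0},
  {"dp":[0,0,0.08],"yaw":0},
  {"dp":[0.008,-0.015,0.081],"yaw":0},
  {"dp":[0.015,-0.05,0.081],"yaw":-2},
  {"dp":[0.01,-0.085,0.081],"yaw":-4},
  {"dp":[0.0,-0.12,0.081],"yaw":-6},
  {"dp":[-0.008,-0.155,0.081],"yaw":-8},
  {"dp":[-0.013,-0.19,0.081],"yaw":-10},
  {"dp":[-0.0155,-0.21,0.081],"yaw":-11.4},
  {"dp":[-0.0155,-0.2155,0.081],"yaw":-11.4},
  {"dp":[-0.0155,-0.2155,0.081],"yaw":-11.4},
  {"dp":[-0.0155,-0.2155,0.081],"yaw":-11.4},
])

```text
time_s: 21.87
tcp_pos: [0.4575, -0.21, 0.2183]
eef_rot: [-180.0, -0.0, -6.4]
contact_force: [0.1, 0.1, -1.1]
gripper_width: 0.0138
gripper_force: 50.0
```

```bash
python3 log.py; python3 plane.py
```

```text
21.8667 [-2.270e+00  5.630e+00 -2.315e+01 -1.000e-02 -6.121e+01  8.589e+01] [ 0.4575 -0.21    0.2183] [-1.7999e+02 -2.0000e-02 -6.3800e+00] [ 0.08  0.12 -1.07]
[(-178, 34, 40), (-175, 36, 39), (-175, 36, 37), (-170, 36, 38), (-167, 35, 36), (-162, 36, 37), (-158, 34, 36), (-157, 37, 39), (-155, 36, 36), (-146, 34, 37), (-145, 37, 37), (-138, 35, 38), (-132, 35, 37), (-131, 37, 37), (-123, 37, 38), (-123, 35, 38), (-115, 35, 38), (-111, 33, 36), (-101, 36, 38), (-96, 34, 37), (-90, 33, 35), (-84, 33, 37), (-61, 35, 38), (-59, 38, 37), (-56, 36, 40), (-52, 34, 39), (-52, 35, 37), (-49, 32, 39), (-47, 37, 39), (-44, 31, 38), (-43, 35, 38), (-40, 31, 38), (-39, 38, 40), (-35, 37, 37), (-35, 33, 40), (-35, 35, 38), (-31, 36, 39), (-31, 33, 40), (-27, 36, 39), (-26, 32, 39), (-23, 37, 39), (-20, 31, 38), (-18, 34, 40), (-15, 37, 38), (-12, 34, 38), (28, 36, 40), (28, 35, 46), (31, 32, 40), (33, 35, 41), (33, 37, 45), (34, 37, 41), (36, 31, 41), (39, 33, 44), (40, 36, 44), (47, 33, 44), (51, 36, 42), (54, 36, 44), (54, 33, 44), (63, 34, 44), (64, 37, 42), (66, 34, 45), (71, 33, 43), (73, 36, 45), (76, 34, 45), (83, 37, 44), (88, 36, 43), (90, 36, 45), (92, 35, 41), (96, 37, 43), (99, 34, 46), (99, 35, 42), (102, 33, 46), (106, 37, 39), (109, 35, 43), (110, 35, 46), (112, 32, 44), (116, 37, 43), (119, 35, 41), (119, 34, 44), (124, 34, 43), (129, 37, 41), (129, 38, 44), (133, 35, 42), (137, 36, 41), (138, 37, 43), (142, 35, 41), (142, 37, 43), (146, 34, 42), (151, 34, 42), (154, 37, 37), (156, 34, 42), (159, 36, 38), (163, 38, 40), (166, 33, 40), (168, 36, 36), (168, 36, 39), (172, 38, 39), (176, 34, 39), (177, 38, 40)]
```

Emit:
apply_moves([
  {"dp":[0,0,-0.02],"yaw":0},
  {"dp":[-0.0002,0,-0.04],"yaw":0},
  {"dp":[-0.0002,0,-0.055],"yaw":0},
  {"dp":[-0.0002,0,-0.07],"yaw":0},
  {"dp":[-0.0002,0,-0.085],"yaw":0},
  {"dp":[-0.0002,0,-0.095],"yaw":0},
  {"dp":[-0.0002,0,-0.099],"yaw":0},
  {"dp":[-0.0002,0,-0.099],"yaw":0},
  {"dp":[-0.0002,0,-0.099],"yaw":0},
])

```text
time_s: 22.67
tcp_pos: [0.4578, -0.2098, 0.1194]
eef_rot: [180.0, -0.0, -6.3]
contact_force: [-0.3, 0.5, -0.5]
gripper_width: 0.0135
gripper_force: 50.0
```

Emit:
apply_moves([
  {"dp":[0,0,-0.001],"yaw":0},
  {"dp":[0,0,-0.002],"yaw":0},
  {"dp":[0,0,-0.0032],"yaw":0},
  {"dp":[0,0,-0.0032],"yaw":0},
  {"dp":[0,0,-0.0032],"yaw":0},
])

```text
time_s: 23.08
tcp_pos: [0.4573, -0.2102, 0.1159]
eef_rot: [-180.0, -0.0, -6.4]
contact_force: [-0.6, 0.2, -0.3]
gripper_width: 0.0138
gripper_force: 50.0
```

Release, and rise clear once the fingers are open.

Emit:
apply_moves([
  {"dp":[0,0,-0.0003],"yaw":0},
  {"dp":[0,0,-0.0003],"yaw":0},
  {"dp":[0,0,-0.0003],"yaw":0},
  {"dp":[0,0,-0.0003],"yaw":0},
  {"dp":[0,0,-0.0003],"yaw":0},
  {"dp":[0,0,-0.0003],"yaw":0},
], grip=-1)

```text
time_s: 23.58
tcp_pos: [0.4573, -0.2101, 0.1155]
eef_rot: [180.0, -0.0, -6.4]
contact_force: [0.4, -0.4, 0.1]
gripper_width: 0.0482
gripper_force: 0.0
```

Emit:
apply_moves([
  {"dp":[0,0,0.02],"yaw":0},
  {"dp":[0,0,0.05],"yaw":0},
  {"dp":[0,0,0.085],"yaw":0},
  {"dp":[0.01,0.025,0.095],"yaw":7},
  {"dp":[0.02,0.05,0.095],"yaw":14},
  {"dp":[0.025,0.08,0.095],"yaw":21},
  {"dp":[0.03,0.11,0.095],"yaw":28},
  {"dp":[0.03,0.14,0.095],"yaw":35},
  {"dp":[0.03,0.17,0.095],"yaw":42},
  {"dp":[0.03,0.195,0.09],"yaw":49},
  {"dp":[0.03,0.21,0.07],"yaw":56},
  {"dp":[0.025,0.225,0.05],"yaw":63},
  {"dp":[0.02,0.235,0.04],"yaw":70},
  {"dp":[0.015,0.24,0.03],"yaw":77},
  {"dp":[0.0137,0.24,0.03],"yaw":78.4},
  {"dp":[0.0137,0.24,0.03],"yaw":78.4},
])

```text
time_s: 24.92
tcp_pos: [0.4706, 0.0299, 0.1454]
eef_rot: [-180.0, 0.0, 72.0]
contact_force: [-0.3, -0.3, 0.3]
gripper_width: 0.0879
gripper_force: 0.0
```

```bash
python3 log.py
python3 - <<'E'
from h import *
d=cap('side')
a=d['image'][165:225,190:270,::-1]
cv2.imwrite('pics/i.png',cv2.convertScaleAbs(cv2.resize(a,(800,600),interpolation=cv2.INTER_CUBIC),alpha=.8))
P=cloud(d).reshape(-1,3)
s=P[(abs(P[:,0]-.4575)<.02)&(abs(P[:,1]+.21)<.02)&(P[:,2]>.12)&(P[:,2]<.14)]; print('handle top',len(s),s.mean(0),s.max(0))
E
```

```text
24.9167 [ 2.7640e+01  6.9800e+00 -3.2470e+01  1.0000e-02 -5.0620e+01  1.3437e+02] [0.4706 0.0299 0.1454] [-1.7996e+02  5.0000e-02  7.2020e+01] [-0.32 -0.29  0.26]
handle top 61 [ 0.45600263 -0.21287587  0.12754646] [ 0.46321082 -0.2037997   0.13322419]
```

View pics/i.png

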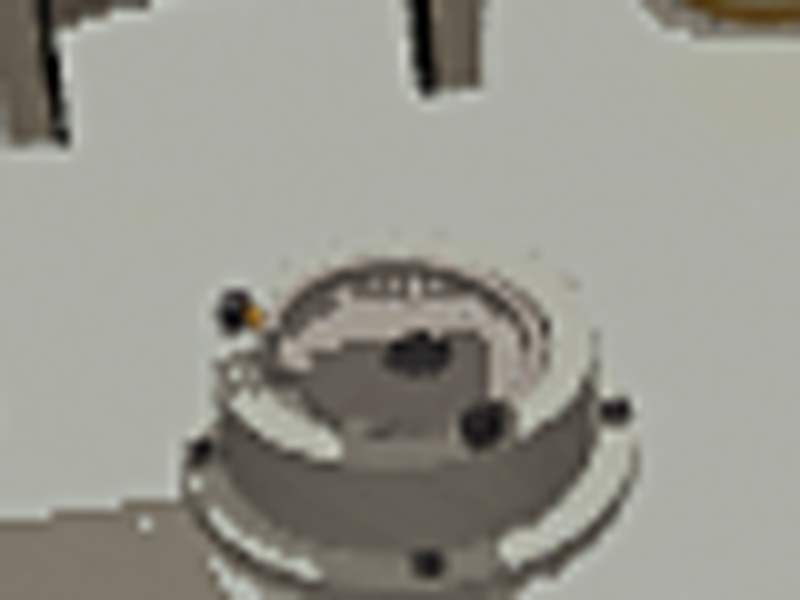

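Emit:
apply_moves([
  {"dp":[0,0,-0.025],"yaw":0},
  {"dp":[0,0,-0.045],"yaw":0},
  {"dp":[0,0,-0.06],"yaw":0},
  {"dp":[0,0,-0.07],"yaw":0},
  {"dp":[0,0,-0.075],"yaw":0},
  {"dp":[0,0,-0.078],"yaw":0},
  {"dp":[0,0,-0.078],"yaw":0},
  {"dp":[0,0,-0.078],"yaw":0},
  {"dp":[0,0,-0.078],"yaw":0},
], grip=0.4, squeeze=12)

```text
time_s: 25.72
tcp_pos: [0.4716, 0.03, 0.0683]
eef_rot: [179.9, -0.1, 72.0]
contact_force: [0.6, 0.4, -0.2]
gripper_width: 0.0328
gripper_force: 0.0
```

Emit:
apply_moves([
  {"dp":[0,0,-0.0015],"yaw":0},
  {"dp":[0,0,-0.003],"yaw":0},
  {"dp":[0,0,-0.0045],"yaw":0},
  {"dp":[0,0,-0.0045],"yaw":0},
])

```text
time_s: 26.05
tcp_pos: [0.4708, 0.0299, 0.0628]
eef_rot: [-180.0, 0.0, 72.0]
contact_force: [0.0, 0.0, -0.5]
gripper_width: 0.0261
gripper_force: 0.0
```

Emit:
apply_moves([
  {"dp":[0,0,0],"yaw":0},
  {"dp":[0,0,0],"yaw":0},
  {"dp":[0,0,0],"yaw":0},
  {"dp":[0,0,0],"yaw":0},
  {"dp":[0,0,0],"yaw":0},
  {"dp":[0,0,0],"yaw":0},
  {"dp":[0,0,0],"yaw":0},
  {"dp":[0,0,0],"yaw":0},
], grip=1, squeeze=15)

```text
time_s: 26.72
tcp_pos: [0.4713, 0.03, 0.0631]
eef_rot: [180.0, -0.0, 72.1]
contact_force: [1.9, -0.8, -0.4]
gripper_width: 0.0047
gripper_force: 14.9
```

Emit:
apply_moves([
  {"dp":[0,0,0.002],"yaw":0},
  {"dp":[0,0,0.004],"yaw":0},
  {"dp":[0,0,0.006],"yaw":0},
  {"dp":[0,0,0.008],"yaw":0},
  {"dp":[0,0,0.008],"yaw":0},
], squeeze=20)

```text
time_s: 27.13
tcp_pos: [0.471, 0.03, 0.0714]
eef_rot: [180.0, -0.0, 72.0]
contact_force: [0.2, -0.5, -0.7]
gripper_width: 0.0046
gripper_force: 19.9
```

Emit:
apply_moves([
  {"dp":[0,0.001,0.002],"yaw":0},
  {"dp":[0,0.002,0.004],"yaw":0},
  {"dp":[0,0.003,0.006],"yaw":0},
  {"dp":[0,0.004,0.008],"yaw":0},
  {"dp":[0,0.004,0.008],"yaw":0},
])

```text
time_s: 27.55
tcp_pos: [0.4712, 0.0342, 0.0794]
eef_rot: [180.0, -0.0, 72.1]
contact_force: [0.5, -0.0, -0.0]
gripper_width: 0.0045
gripper_force: 19.9
```

```bash
python3 plane.py
```

```text
[(-179, 36, 55), (-177, 34, 54), (-173, 35, 51), (-171, 34, 55), (-170, 37, 54), (-169, 37, 51), (-165, 34, 50), (-162, 37, 54), (-156, 34, 53), (-155, 34, 51), (-151, 33, 49), (-146, 35, 54), (-141, 34, 53), (-135, 33, 52), (-131, 35, 50), (-131, 33, 51), (-129, 30, 49), (-119, 33, 53), (-118, 30, 49), (-118, 33, 50), (-113, 33, 49), (-111, 31, 49), (-104, 32, 49), (-102, 30, 52), (-101, 30, 50), (-97, 29, 51), (-95, 32, 49), (-92, 30, 46), (-92, 30, 49), (-83, 31, 53), (-82, 28, 52), (-80, 32, 51), (-76, 31, 52), (-75, 32, 49), (-72, 30, 52), (-69, 33, 51), (-67, 29, 53), (-66, 30, 50), (-63, 28, 53), (-60, 31, 53), (-55, 31, 53), (-54, 32, 51), (-51, 29, 52), (-50, 30, 50), (-47, 38, 36), (-46, 29, 50), (-46, 32, 55), (-41, 29, 53), (-41, 33, 53), (-36, 30, 54), (-36, 31, 51), (-32, 32, 52), (-32, 30, 54), (-28, 34, 56), (-27, 31, 51), (-27, 29, 56), (-24, 38, 40), (-23, 33, 55), (-23, 33, 53), (-21, 32, 39), (-21, 29, 55), (-19, 34, 53), (-16, 32, 37), (-16, 38, 39), (-14, 35, 40), (-11, 38, 38), (27, 28, 64), (29, 31, 64), (32, 28, 59), (34, 33, 63), (34, 36, 60), (35, 33, 56), (35, 36, 56), (36, 38, 60), (36, 33, 58), (40, 35, 61), (42, 37, 60), (48, 37, 60), (50, 37, 63), (50, 34, 59), (54, 34, 61), (57, 37, 63), (65, 38, 39), (80, 36, 36), (114, 38, 60), (122, 37, 58), (135, 38, 56), (139, 37, 60), (155, 37, 53), (160, 37, 57), (169, 37, 52), (172, 37, 43), (174, 36, 54)]
```

Emit:
apply_moves([
  {"dp":[0,0,0.015],"yaw":0},
  {"dp":[0,0,0.04],"yaw":0},
  {"dp":[0,0,0.07],"yaw":0},
  {"dp":[0.01,-0.01,0.1],"yaw":-4},
  {"dp":[0.03,-0.03,0.11],"yaw":-10},
  {"dp":[0.05,-0.055,0.11],"yaw":-17},
  {"dp":[0.07,-0.08,0.11],"yaw":-24},
  {"dp":[0.085,-0.105,0.11],"yaw":-31},
  {"dp":[0.1,-0.13,0.11],"yaw":-38},
  {"dp":[0.11,-0.155,0.11],"yaw":-45},
  {"dp":[0.12,-0.18,0.11],"yaw":-52},
  {"dp":[0.125,-0.205,0.11],"yaw":-59},
  {"dp":[0.13,-0.23,0.11],"yaw":-65},
  {"dp":[0.13,-0.25,0.11],"yaw":-70},
  {"dp":[0.13,-0.256,0.11],"yaw":-72},
  {"dp":[0.13,-0.256,0.11],"yaw":-72},
  {"dp":[0.13,-0.256,0.11],"yaw":-72},
], squeeze=30)

```text
time_s: 29.02
tcp_pos: [0.6007, -0.2223, 0.1885]
eef_rot: [-180.0, 0.0, 0.1]
contact_force: [-1.1, 0.9, -0.4]
gripper_width: 0.0038
gripper_force: 29.8
```

Emit:
apply_moves([
  {"dp":[0,0,-0.03],"yaw":0},
  {"dp":[0,0,-0.06],"yaw":0},
  {"dp":[0,0,-0.09],"yaw":0},
  {"dp":[0,0,-0.11],"yaw":0},
  {"dp":[0,0,-0.12],"yaw":0},
  {"dp":[0,0,-0.125],"yaw":0},
  {"dp":[0,0,-0.125],"yaw":0},
  {"dp":[0,0,-0.125],"yaw":0},
])

```text
time_s: 29.68
tcp_pos: [0.6019, -0.2219, 0.0651]
eef_rot: [180.0, -0.1, 0.1]
contact_force: [0.0, -1.1, -0.6]
gripper_width: 0.0039
gripper_force: 29.8
```

```bash
python3 log.py
python3 - <<'E'
from h import *
d=cap('side')
p=proj(d,np.array([.601,-.246,.02])); print(p); u,v=p.astype(int)
a=d['image'][v-54:v+36,u-60:u+60,::-1]
cv2.imwrite('pics/j.png',cv2.convertScaleAbs(cv2.resize(a,(800,600),interpolation=cv2.INTER_CUBIC),alpha=.8))
E
```

```text
29.6833 [-2.830e+00  2.679e+01 -1.598e+01  3.000e-02 -4.715e+01  9.293e+01] [ 0.6019 -0.2219  0.0651] [ 1.7998e+02 -9.0000e-02  1.2000e-01] [ 0.04 -1.11 -0.64]
[320.28837813 252.69925362]
```

View pics/j.png

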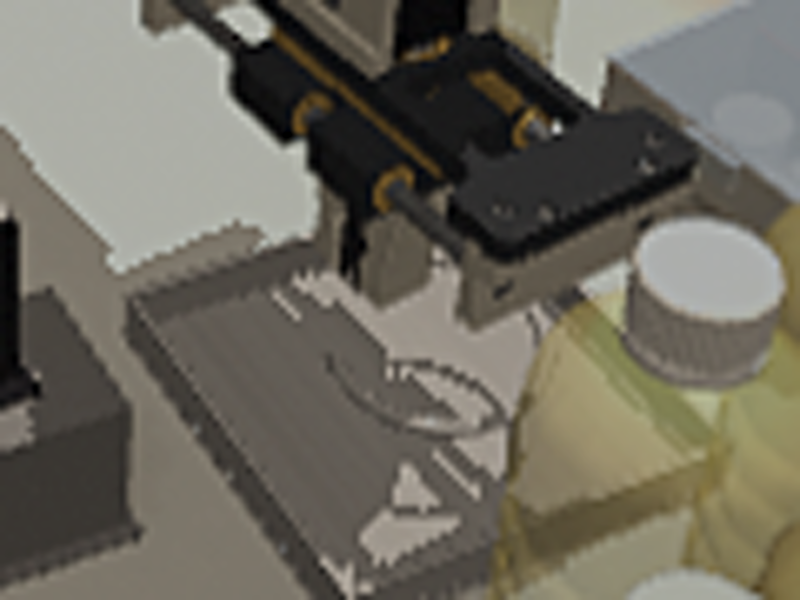

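Emit:
apply_moves([
  {"dp":[0,0,-0.01],"yaw":0},
  {"dp":[0,0,-0.02],"yaw":0},
  {"dp":[0,0,-0.028],"yaw":0},
  {"dp":[0,0,-0.034],"yaw":0},
  {"dp":[0,0,-0.034],"yaw":0},
  {"dp":[0,0,-0.034],"yaw":0},
])

```text
time_s: 30.23
tcp_pos: [0.6006, -0.2222, 0.0293]
eef_rot: [180.0, 0.1, 0.0]
contact_force: [-0.4, 0.4, 0.9]
gripper_width: 0.0041
gripper_force: 29.8
```

Emit:
apply_moves([
  {"dp":[0,0,-0.001],"yaw":0},
  {"dp":[0,0,-0.0025],"yaw":0},
  {"dp":[0,0,-0.0025],"yaw":0},
  {"dp":[0,0,-0.0025],"yaw":0},
])

```text
time_s: 30.57
tcp_pos: [0.6011, -0.2221, 0.0277]
eef_rot: [180.0, -0.0, 0.0]
contact_force: [-0.2, 0.5, 0.3]
gripper_width: 0.0041
gripper_force: 29.8
```

```bash
cat > tray.py <<'E'
from h import *
d=cap('side'); P=cloud(d).reshape(-1,3); y=np.radians(-5.2)
q=P[:,:2]-[.601,-.246]
m=(abs(q)<.062).all(1)&(P[:,2]>.0055)&(P[:,2]<.045); s=P[m]; print(len(s)); print((s*1000).round(0).astype(int).tolist()[::2])
E
python3 tray.py
```

```text
222
[[590, -204, 34], [592, -207, 33], [591, -208, 31], [590, -205, 26], [591, -212, 30], [590, -207, 24], [590, -213, 29], [592, -218, 32], [591, -209, 22], [591, -216, 27], [593, -221, 31], [589, -235, 45], [591, -206, 16], [591, -213, 22], [593, -217, 25], [593, -225, 31], [590, -234, 40], [591, -240, 44], [591, -206, 13], [589, -215, 22], [591, -219, 24], [592, -226, 29], [590, -234, 37], [590, -241, 43], [597, -243, 41], [590, -207, 11], [590, -214, 17], [592, -219, 20], [592, -226, 26], [590, -235, 35], [591, -240, 38], [595, -243, 39], [601, -243, 35], [591, -211, 10], [591, -217, 16], [594, -221, 18], [590, -232, 29], [591, -238, 34], [592, -243, 37], [599, -242, 32], [606, -241, 28], [591, -215, 11], [592, -220, 15], [591, -228, 21], [590, -236, 29], [591, -241, 33], [597, -241, 29], [605, -240, 25], [610, -241, 23], [591, -218, 9], [596, -219, 9], [590, -232, 23], [591, -239, 28], [595, -241, 28], [602, -240, 23], [609, -239, 18], [593, -219, 6], [589, -230, 18], [591, -235, 21], [593, -240, 25], [598, -241, 22], [605, -240, 18], [612, -239, 14], [590, -230, 14], [591, -236, 18], [593, -240, 22], [599, -240, 19], [606, -239, 14], [613, -239, 10], [590, -231, 12], [590, -237, 17], [595, -238, 16], [601, -239, 12], [606, -240, 12], [591, -233, 10], [592, -239, 14], [597, -240, 13], [605, -239, 7], [592, -240, 12], [599, -239, 7], [572, -244, 7], [568, -245, 7], [565, -248, 8], [566, -251, 7], [564, -254, 7], [568, -256, 7], [567, -258, 6], [563, -259, 6], [566, -262, 7], [565, -266, 9], [607, -292, 8], [566, -269, 7], [604, -292, 7], [567, -272, 6], [570, -275, 8], [598, -293, 9], [603, -294, 6], [568, -275, 6], [571, -277, 6], [574, -281, 8], [576, -284, 9], [588, -288, 6], [591, -291, 8], [595, -293, 7], [573, -282, 6], [576, -285, 7], [579, -288, 8], [584, -289, 6], [588, -292, 7], [593, -295, 7], [582, -291, 6]]
```

Emit:
apply_moves([
  {"dp":[0,0,0],"yaw":0},
  {"dp":[0,0,0],"yaw":0},
  {"dp":[0,0,0],"yaw":0},
  {"dp":[0,0,0],"yaw":0},
  {"dp":[0,0,0],"yaw":0},
], grip=0.6)

```text
time_s: 31.03
tcp_pos: [0.601, -0.2221, 0.0275]
eef_rot: [180.0, -0.0, 0.0]
contact_force: [-0.5, -0.3, 0.2]
gripper_width: 0.0176
gripper_force: 0.0
```

Emit:
apply_moves([
  {"dp":[0,0,0.005],"yaw":0},
  {"dp":[0,0,0.015],"yaw":0},
  {"dp":[0,0,0.04],"yaw":0},
  {"dp":[0,0,0.08],"yaw":0},
  {"dp":[0,0,0.12],"yaw":0},
  {"dp":[0,0,0.16],"yaw":0},
  {"dp":[0,0,0.18],"yaw":0},
  {"dp":[0,0,0.18],"yaw":0},
  {"dp":[0,0,0.18],"yaw":0},
])

```text
time_s: 31.78
tcp_pos: [0.6017, -0.2222, 0.2105]
eef_rot: [180.0, -0.3, 0.1]
contact_force: [-0.0, 0.1, -0.9]
gripper_width: 0.0175
gripper_force: 0.0
```

```bash
python3 tray.py
python3 - <<'E'
from h import *
P=cloud(load('side')).reshape(-1,3)
s=P[(abs(P[:,0]-.4575)<.02)&(abs(P[:,1]+.21)<.02)&(P[:,2]>.12)&(P[:,2]<.14)]; print('handle top',len(s),s.mean(0),s.max(0))
E
```

```text
106
[[619, -224, 7], [623, -226, 7], [610, -221, 6], [614, -223, 6], [619, -228, 7], [623, -230, 7], [626, -234, 9], [632, -235, 6], [601, -221, 7], [606, -222, 6], [610, -225, 6], [626, -235, 6], [630, -237, 6], [635, -242, 8], [592, -221, 8], [599, -223, 7], [630, -241, 6], [634, -247, 9], [637, -250, 7], [636, -255, 8], [636, -256, 6], [639, -258, 6], [639, -262, 7], [637, -264, 6], [566, -244, 7], [570, -246, 7], [567, -250, 8], [565, -252, 8], [565, -253, 6], [569, -255, 6], [566, -258, 7], [565, -260, 6], [569, -262, 6], [566, -266, 8], [565, -267, 6], [568, -271, 8], [583, -277, 6], [607, -293, 6], [569, -273, 6], [572, -276, 7], [603, -294, 6], [573, -279, 7], [575, -283, 9], [590, -289, 7], [592, -293, 8], [597, -294, 7], [602, -296, 6], [573, -285, 9], [578, -286, 6], [583, -288, 6], [585, -291, 7], [590, -292, 6], [593, -295, 7]]
handle top 58 [ 0.45606899 -0.21262675  0.12785094] [ 0.46362927 -0.20440044  0.13280706]
```

```bash
python3 -c "
from plant import r
print(r.close_job())"
```

```text
the job is handed in; nothing more can be done
None
```

The job is handed in, though only the left catch snapped under the ring: I drew it clear of the right one with the fingers, and it now lies flat in the tray, with the pick back upright in its stand (the hand-in gave no verdict).

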